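Tidy up after painting: nest the wash-up tubs and stand the brushes in them

ROBOT

A 6-joint arm with a two-finger parallel gripper is mounted at the origin on the work surface. World frame = base frame: x ahead of the robot, y to its left, z up, the work surface at z = 0. Lengths are in mm, angles in degrees, forces in N, time in s.
With the tool pointing down it reaches from about 350 to 850 mm from the base axis. Payload 8.1 kg.
Tool frame: the origin (TCP) lies on the centre line of the jaws, within the pads' length; the fingertips stand 14 mm ahead of it and the grasp point (between the pads) lies 5 mm behind it; z points along the fingers, y is the line along which they close (so a half turn about z gives the same grasp; the last joint's range is limited). The gripper opens to 85 mm and grips with 20 to 120 N. Pads are 22 mm wide; open, the fingers measure 114 mm over their backs; the gripper's body (76 mm by 85 mm) begins 54 mm behind the grasp point. The pads swing forward as they close: fully open they stand 13 mm farther back than shut.
Start: joints at [-69.695, 7.471, 85.268, -0, 87.261, -4.893], TCP at [255.475, -542.898, 245.292] pointing down, gripper open.
Joint ranges: [-169.43, 169.43], [-51.17, 129.36], [1.28, 143.12], [-76.62, 256.62], [0, 156.53], [-152.29, 152.29]. Speed limits (degrees/s): [136.94, 136.94, 159.86, 180, 180, 180].

INTERFACE

Orientations are given as [roll, pitch, yaw] about the fixed x, y, z axes, in that order (R = Rz(yaw) Ry(pitch) Rx(roll)).
In Python, from bench import sense, snapshot, camera_info, hand_in gives the robot as it stands. The module is installed in compiled form; this text tells all that it offers.
- The arm moves only by the tool apply_moves, never from a script. Its argument "deltas" is a list of rows, each a list of 7 numbers: the shift along the tool's x, y, z scaled (see below), then the turn, a rotation vector about the tool's x, y, z scaled (see below), then the opening, from 0 (shut) to 1 (fully open). In form: [[dx, dy, dz, ax, ay, az, claw], ...]. A call has 1 to 8 rows; each row shifts and turns the commanded pose from where the row before left it, along the tool's axes as they then stand; what a row does not reach is not made up. The controller multiplies each number of a shift by 0.03 m and each number of a turn by 0.08 rad. A row lasts 1/8 s, in which the tool goes at most 62.5 mm and 10.7 degrees, less where a joint would pass 70% of its speed; a pose out of reach is approached as far as the arm can. A call with a number of a shift or a turn outside -1 to 1 is refused whole. A call with a gripper value outside its range is refused whole. The fingers move at their own pace and stop on an object; "grip_force" is the grip in N (left out, the last holds). Time passes only in rows, so rows that do not move let the fingers close. It gives the time, the measured TCP pose, the force, the opening and the grip force at its end, in the units of the state.
- sense(): the state, without advancing time (a new reading comes with each control period).
- snapshot(name): name is "scene" or "top"; returns the picture (384x512x3 uint8, red, green, blue); there is no depth.
- camera_info(name): a dict with "vertical_fov" (degrees; the focal length in pixels is half the picture's height over the tangent of half this angle, whatever the lens; pixels are square), "cx", "cy" (the principal point, pixels), "k1" (the pictures are not rectified: a ray, as slopes to the right and down, at radius r is drawn at 1 + k1 r^2 times it, then the intrinsics apply), "origin" and "rotation" of the camera in the world. Camera axes: x right, y up, looking along -z (the intrinsics and any distortion apply to the point x, -y, -z); pixel columns grow to the right and rows downward; lengths in mm; the calibration is good to about 2 mm. A picture is of the moment at which its call begins. camera_info takes no time and is no camera call.
- hand_in(): hands the job in; it is judged then, once.
The state is a dict: "time": time; "joint_pos": joint angles; "qd": joint speeds; "joint_efforts": joint torques, N m; "tool_pos": TCP position; "tcp_rot": TCP orientation; "ft_force": force on the tool from outside, world axes, zero at the start; "wrist_torque": the same for the moment, N m; "finger_gap": finger opening in mm; "grip_force": force on a finger pad.
Only numpy, scipy, OpenCV 4.12 (cv2) and the standard library are available. Lean on these libraries where they do the work, as an engineer would, in place of code of your own. Each camera call takes 0.05 s, during which the arm holds its last target. There are 200 camera calls.

TASK

Tidy the wash-up corner after painting: the bar of soap belongs in its dish, so if it was left in one of the white tubs, put it back lying flat. Nest the three tubs in size order, each sitting flat on the floor of the next larger one, and only when all three are nested stand every brush in the innermost, tallest tub, handle down and bristles up (leaning on its rim is fine). Leave the jar, cork block and can where they are.

Things in the scene. Friction and masses are not known exactly. Their poses are not given: they have to be found in the camera images.
- basin: the widest and lowest of three open round white plastic vessels: 184 mm across the rim, 174 mm across the foot, 46 mm high, 500 g, walls and floor 8 mm thick (inside 168 mm across at the rim, 158 mm at the floor). Origin: centre of its underside, z up. Stands loose on the table
- tub: the middle white plastic vessel: 140 mm across the rim, 132 mm across the foot, 66 mm high, 160 g, walls and floor 8 mm thick (inside 124 mm across at the rim, 116 mm at the floor). Origin: centre of its underside, z up. When nested on the basin's floor its rim stands 28 mm above the basin's. It can be carried by pinching its wall at the rim from above
- beaker: the narrowest and tallest white plastic vessel: 108 mm across the rim, 102 mm across the foot, 106 mm high, 120 g, walls and floor 8 mm thick (inside 92 mm across at the rim, 86 mm at the floor). Origin: centre of its underside, z up. When nested on the tub's floor its rim stands 48 mm above the tub's. It can be carried by pinching its wall at the rim from above
- dish: grey rectangular soap dish fixed to the table, 126 mm (its x) by 96 mm (its y), 14 mm high, walls and floor 6 mm thick, open on top. Origin: centre of its underside
- soap0: bar of soap, hard and dry, cream coloured, 64 mm (its x) by 38 mm (its y) by 30 mm high, 90 g. Origin: centre of its underside. Present only when the soap was left lying in the basin (exactly one of the three soaps is present)
- soap1: bar of soap, hard and dry, cream coloured, 64 mm (its x) by 38 mm (its y) by 30 mm high, 90 g. Origin: centre of its underside. Present only when the soap was left lying in the tub (exactly one of the three soaps is present)
- soap2: bar of soap, hard and dry, cream coloured, 64 mm (its x) by 38 mm (its y) by 30 mm high, 90 g. Origin: centre of its underside. Present only when the soap already lies in the dish (exactly one of the three soaps is present)
- brush0: paint brush 200 mm long, lying flat on the table at the start: square wooden handle 14 by 14 mm and 146 mm long, then a steel ferrule (22 mm long) and dark bristles (32 mm long) 28 mm wide and at most 14 mm thick, stiff; 60 g. Origin: middle of its length, on its underside (its middle line lies 7 mm above); x points to the bristle end, z up as it lies. Three or four of the four brushes are present
- brush0_foot (a point): centre of the bare end face of the handle of brush0, 100 mm behind the brush's origin along its x and 7 mm up
- brush1: paint brush 200 mm long, lying flat on the table at the start: square wooden handle 14 by 14 mm and 146 mm long, then a steel ferrule (22 mm long) and dark bristles (32 mm long) 26 mm wide and at most 14 mm thick, stiff; 60 g. Origin: middle of its length, on its underside (its middle line lies 7 mm above); x points to the bristle end, z up as it lies. Three or four of the four brushes are present
- brush1_foot (a point): centre of the bare end face of the handle of brush1, 100 mm behind the brush's origin along its x and 7 mm up
- brush2: paint brush 200 mm long, lying flat on the table at the start: square wooden handle 14 by 14 mm and 146 mm long, then a steel ferrule (22 mm long) and dark bristles (32 mm long) 24 mm wide and at most 14 mm thick, stiff; 60 g. Origin: middle of its length, on its underside (its middle line lies 7 mm above); x points to the bristle end, z up as it lies. Three or four of the four brushes are present
- brush2_foot (a point): centre of the bare end face of the handle of brush2, 100 mm behind the brush's origin along its x and 7 mm up
- brush3: paint brush 200 mm long, lying flat on the table at the start: square wooden handle 14 by 14 mm and 146 mm long, then a steel ferrule (22 mm long) and dark bristles (32 mm long) 22 mm wide and at most 14 mm thick, stiff; 60 g. Origin: middle of its length, on its underside (its middle line lies 7 mm above); x points to the bristle end, z up as it lies. Three or four of the four brushes are present
- brush3_foot (a point): centre of the bare end face of the handle of brush3, 100 mm behind the brush's origin along its x and 7 mm up
- paint_jar: bystander: closed glass jar 72 mm across, 72 mm high, fixed to the table beyond the work. Origin: centre of its underside
- sanding_block: bystander: cork block 70 (x) by 110 (y) by 32 mm beyond the work. Origin: centre of its underside
- filler_can: bystander: steel can 68 mm across, 80 mm high beyond the work. Origin: centre of its underside
There are look-alikes about, which are no part of the job. What is shaped like the beaker but blue or orange is not meant.

How it is judged (in metres and radians):
On the way, in this order (a step that is already met when the one before it is completed fails the run):
1. the tub sits in the basin and the beaker in the tub, flat on their floors, with no brush stood up yet (horizontal distance between tub and basin below 0.022 m and z of tub in the frame of basin between 0.003 and 0.014 m and angle between each of tub, beaker, basin's own z axis and vertical below 0.1 rad and horizontal distance between beaker and tub below 0.018 m and z of beaker in the frame of tub between 0.003 and 0.014 m and angle between each of brush0, brush1, brush2, brush3's own x axis and vertical above 0.8 rad), for 0.2 s.
2. every brush stands in the beaker, handle down (horizontal distance between each of brush0_foot, brush1_foot, brush2_foot, brush3_foot and beaker below 0.05 m and z of brush0_foot in the frame of beaker between 0 and 0.065 m and angle between each of brush0, brush1, brush2, brush3's own x axis and vertical below 0.8 rad and z of brush1_foot in the frame of beaker between 0 and 0.065 m and z of brush2_foot in the frame of beaker between 0 and 0.065 m and z of brush3_foot in the frame of beaker between 0 and 0.065 m), for 0.2 s.
At the end, for the whole second after the job is handed in: Tub flat on the basin's floor (axes within 22 mm), beaker flat on the tub's floor (within 18 mm); every brush's foot in the beaker, under 65 mm above its underside, bristles up within 0.8 rad of vertical; soap flat on the dish's floor; all at rest (all of step 2 and horizontal distance between tub and basin below 0.022 m and z of tub in the frame of basin between 0.003 and 0.014 m and angle between each of tub, beaker, basin's own z axis and vertical below 0.1 rad and horizontal distance between beaker and tub below 0.018 m and z of beaker in the frame of tub between 0.003 and 0.014 m and z of soap0 in the frame of dish between 0.002 and 0.012 m and horizontal distance between each of soap0, soap1, soap2 and dish below 0.045 m and angle between each of soap0, soap1, soap2's own z axis and vertical below 0.15 rad and z of soap1 in the frame of dish between 0.002 and 0.012 m and z of soap2 in the frame of dish between 0.002 and 0.012 m and linear speed of each of basin, tub, beaker, brush0, brush1, brush2, brush3, soap0, soap1, soap2 below 0.03 m/s); the robot touches nothing.
It fails at once if a bystander is moved by more than 30 mm (distance of any of sanding_block, filler_can from where it was at the start of the episode above 0.03 m).
Of brush0, brush1, brush2, brush3 only 3 to 4 are there at a start; the rules pass over those that are not, and their reading is None.
Of soap0, soap1, soap2 only 1 to 1 are there at a start; the rules pass over those that are not, and their reading is None.
At some moment in a run one of brush0, brush1, brush2, brush3 may be knocked a few centimetres aside while the robot is not near it.
It also fails if it takes over 210 s, if anything falls off the work surface, if the arm or the gripper's body presses on something with over 40 N, if the wrist force passes 120 N, or if a joint passes its speed limit or range.

## Working session

There is one attempt and no reset: what is moved stays moved. The work goes in short steps, Python scripts to look and compute and a tool call to move; the robot and the scene stay as the last step left them, time stands still between calls to the robot, and variables do not carry over. Pictures are saved under pics/ and viewed, at most 17 in all, crops included, and the job is handed in when it is done.

Besides the shell and the picture viewer there is one more tool, called after ">>>" as name(argument=value, ...) on one line, values as JSON. apply_moves: Moves the arm, as the interface text tells. Its arguments: {"type":"object","properties":{"deltas":{"type":"array"},"grip_force":{"type":"number"}},"required":["deltas"]}

```bash
mkdir -p pics; python3 - <<'E'
from bench import *
import cv2
for n in("top","scene"):
    cv2.imwrite(f"pics/{n}0.png",cv2.resize(snapshot(n)[:,:,::-1],(800,600),interpolation=cv2.INTER_CUBIC)); print(n,camera_info(n))
print(sense())
E
```

```text
top {'vertical_fov': 52.22482394938428, 'cx': 252.3275015137628, 'cy': 189.2837358083367, 'k1': -0.02714623825086581, 'origin': array([ 556.81112006,  -36.94414039, 1247.18779737]), 'rotation': array([  3.61039434,  -1.54758687, -90.71219979])}
scene {'vertical_fov': 52.742460675075606, 'cx': 246.8112248857717, 'cy': 192.5155013231846, 'k1': -0.09124408226241139, 'origin': array([1202.0050896 ,  473.18673838, 1159.26160519]), 'rotation': array([ 36.10228814,  -0.40530428, 131.15849604])}
{'time': 0.1, 'joint_pos': array([-6.96945482e+01,  7.51155040e+00,  8.53232607e+01,  1.33977695e-04,
        8.72617739e+01, -4.89473082e+00]), 'qd': array([-0.06221474, -0.22862879, -0.1512253 , -0.01206787,  0.07323709,
        0.04123594]), 'joint_efforts': array([ 1.47664043e-03, -5.70951068e+01, -5.01942408e+01, -1.70238691e-04,
        8.16840300e-03, -7.01704789e-05]), 'tool_pos': array([ 255.30941718, -542.44704916,  244.33917475]), 'tcp_rot': array([-1.79903779e+02, -8.37446117e-03,  2.52001691e+01]), 'ft_force': array([0.4406861 , 0.60749705, 0.51818029]), 'wrist_torque': array([ 0.05454221, -0.00302828,  0.0499414 ]), 'grip_force': 0.0, 'finger_gap': 85.1860936096823}
```

View pics/top0.png

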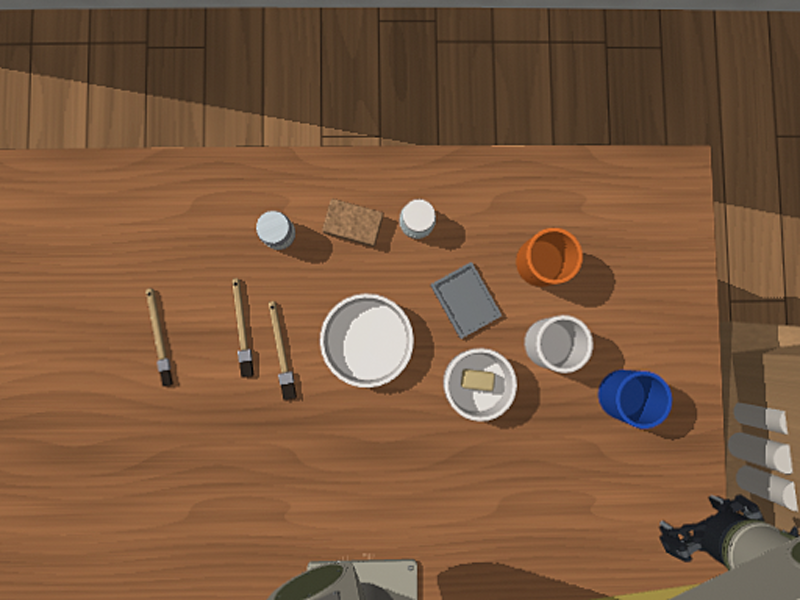

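View pics/scene0.png

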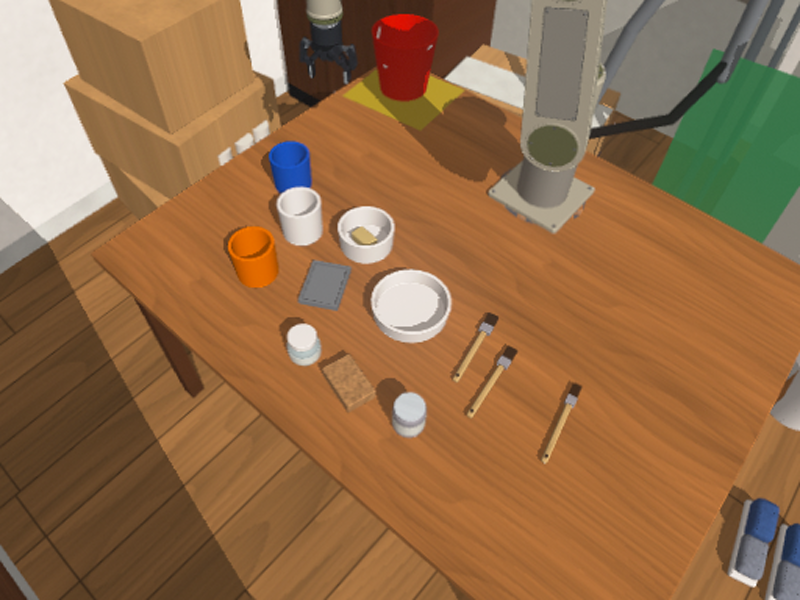

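The top view shows the basin (367,341), the tub with the cream soap (480,385), the white beaker (560,344), the dish (467,301) and three brushes (160,337), (243,328), (283,350). Look-alikes for the beaker are orange (550,257) and blue (636,399). By the description I choose the white one at (560,344). A close crop will check it.

```bash
cat > h.py <<'E'
import numpy as np, cv2
from bench import *
from scipy.spatial.transform import Rotation as R
def cam(n):
    c=camera_info(n); f=192/np.tan(np.radians(c["vertical_fov"]/2))
    return c,f,R.from_euler("xyz",c["rotation"],degrees=True).as_matrix()
def p2w(n,uv,z):
    "pixels (512 picture) -> world at height z"
    c,f,M=cam(n); uv=np.atleast_2d(np.array(uv,float))
    d=(uv-[c["cx"],c["cy"]])/f; s=d.copy()
    for _ in range(20): s=d/(1+c["k1"]*(s**2).sum(1,keepdims=True))
    r=np.c_[s[:,0],-s[:,1],-np.ones(len(s))]@M.T
    return c["origin"]+r*((z-c["origin"][2])/r[:,2])[:,None]
def w2p(n,P):
    c,f,M=cam(n); q=(np.atleast_2d(P)-c["origin"])@M
    s=np.c_[q[:,0]/-q[:,2],-q[:,1]/-q[:,2]]
    return s*(1+c["k1"]*(s**2).sum(1,keepdims=True))*f+[c["cx"],c["cy"]]
def crop(n,x0,y0,w,h,k,name,draw=()):
    im=cv2.resize(snapshot(n)[y0:y0+h,x0:x0+w,::-1],None,fx=k,fy=k,interpolation=cv2.INTER_CUBIC)
    for P,col in draw:
        q=((w2p(n,P)-[x0,y0]+.5)*k).astype(int); cv2.polylines(im,[q.reshape(-1,1,2)],False,col,1)
    cv2.imwrite("pics/"+name,im)
def circ(x,y,r,z):
    t=np.linspace(0,2*np.pi,60); return np.c_[x+r*np.cos(t),y+r*np.sin(t),0*t+z]
E
python3 - <<'E'
from h import *
k=.64
for nm,u,z in [("basin",(367,339),46),("tub",(480,384),66),("beaker",(564,344),106),("soap",(478,380),38),("dish",(467,301),14),("b",(160,337),7),("b",(243,328),7),("b",(283,350),7),("blue",(642,399),106),("orange",(553,255),106)]:
    print(nm,p2w("top",np.array(u)*k,z).round(0))
def cen(nm,r,z,x,y):
    # refine rim centre: maximise brightness contrast across outer rim edge
    from scipy.optimize import minimize
    im=cv2.GaussianBlur(snapshot("top")[:,:,2],(3,3),0).astype(np.float32)
    def f(p):
        s=0
        for dr,sg in((-4,1),(5,-1)):
            q=w2p("top",circ(p[0],p[1],r+dr,z)).astype(np.float32)
            s+=sg*cv2.remap(im,q[:,0].copy(),q[:,1].copy(),cv2.INTER_LINEAR).mean()
        return -s
    g=[(f((x+a,y+b)),x+a,y+b) for a in range(-12,13,2) for b in range(-12,13,2)]
    m=min(g); o=minimize(f,m[1:],method="Nelder-Mead"); print(nm,o.x.round(1),o.fun); return o.x
D=[]
for nm,r,z,u in [("basin",92,46,(367,339)),("tub",70,66,(480,384)),("beaker",54,106,(564,344))]:
    p=p2w("top",np.array(u)*k,z)[0]; c=cen(nm,r,z,p[0],p[1]); D.append((circ(*c,r,z),(0,0,255))); D.append((circ(*c,r-8,z),(0,255,0)))
crop("top",200,140,240,150,3.3,"c1.png",D)
crop("top",80,170,130,95,6,"c2.png")
E
```

```text
basin [[548. -16.  46.]]
tub [[ 459. -233.   66.]]
beaker [[ 534. -386.  106.]]
soap [[ 464. -234.   38.]]
dish [[ 622. -218.   14.]]
b [[557. 401.   7.]]
b [[573. 234.   7.]]
b [[528. 154.   7.]]
blue [[ 429. -532.  106.]]
orange [[ 703. -370.  106.]]
basin [547.  -13.6] -143.98910522460938
tub [ 459.4 -231.9] -143.91273498535156
beaker [ 535.9 -385.3] -117.67754364013672
```

View pics/c1.png

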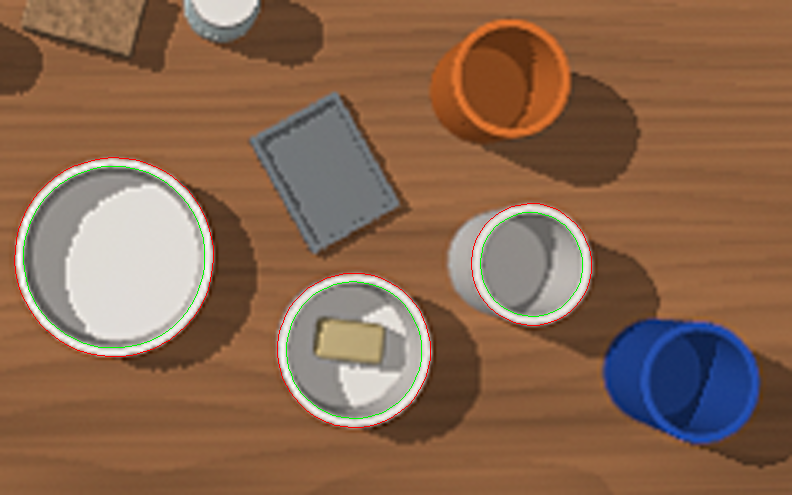

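View pics/c2.png

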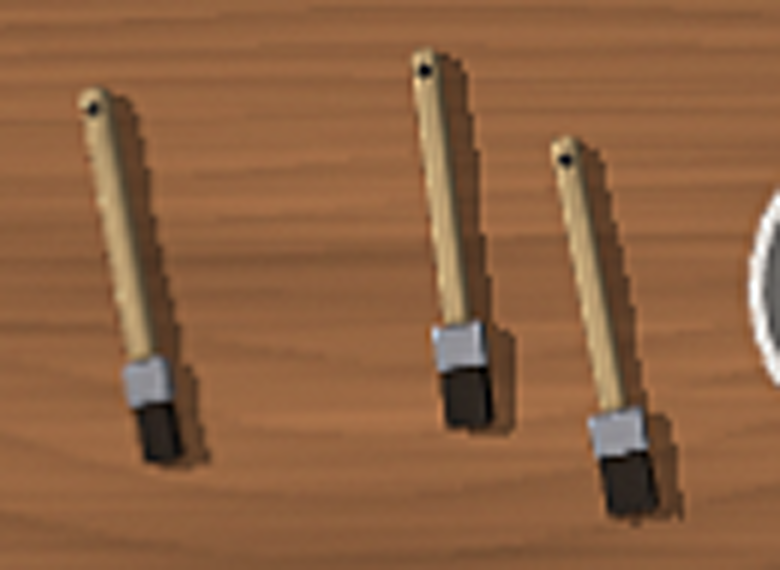

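The crops confirm the white beaker (rim fits the 108 mm circle), the soap in the tub at crop (350,341), the empty dish, and three brushes with their bristles towards the robot.

```bash
cat >> h.py <<'E'
def to(x,y,z,yaw=None,rv=None,n=8):
    "print deltas to a target: turn first (tool units), then shift in the turned tool axes"
    s=sense(); A=R.from_euler("xyz",s["tcp_rot"],degrees=True)
    B=A if yaw is None else R.from_euler("xyz",[180,0,yaw],degrees=True)
    t=(A.inv()*B).as_rotvec()/.08; d=B.inv().apply(np.array([x,y,z])-s["tool_pos"])/30
    print("turn",t.round(2),"shift",d.round(2),"pos",s["tool_pos"].round(1),s["tcp_rot"].round(1),"j",s["joint_pos"].round(0))
E
python3 - <<'E'
from h import *
o=np.array([200,140]);k=3.3
S=p2w("top",o+(np.array([(318,319),(386,325),(382,362),(315,356)])-1.6)/k,38)
print("soap",S.mean(0).round(1),[np.linalg.norm(S[i]-S[(i+1)%4]).round(0) for i in range(4)],"long dir",np.degrees(np.arctan2(*(S[1]-S[0])[1::-1])).round(0))
D=p2w("top",o+(np.array([(250,140),(338,93),(409,207),(319,256)])-1.6)/k,14)
print("dish",D.mean(0).round(1),[np.linalg.norm(D[i]-D[(i+1)%4]).round(0) for i in range(4)],"long",np.degrees(np.arctan2(*(D[2]-D[1])[1::-1])).round(0))
for a,b in [((91,90),(163,462)),((423,52),(469,428)),((563,140),(632,517))]:
    P=p2w("top",np.array([80,170])+(np.array([a,b])-3)/6,7); d=P[1]-P[0]
    print("brush mid",P.mean(0).round(1),"len",np.linalg.norm(d).round(0),"dir",np.degrees(np.arctan2(d[1],d[0])).round(1))
l=np.degrees(np.arctan2(*(S[1]-S[0])[1::-1]))
to(S.mean(0)[0],S.mean(0)[1],120,yaw=l+180)
E
```

```text
soap [ 466.  -232.9   38. ] [np.float64(64.0), np.float64(35.0), np.float64(63.0), np.float64(34.0)] long dir -96.0
dish [ 623.4 -219.6   14. ] [np.float64(97.0), np.float64(129.0), np.float64(99.0), np.float64(129.0)] long -149.0
brush mid [557.7 406.2   7. ] len 199.0 dir -168.5
brush mid [574.7 239.6   7. ] len 199.0 dir -172.9
brush mid [527.4 160.4   7. ] len 201.0 dir -169.7
turn [-1.000e-02 -0.000e+00 -1.286e+01] shift [10.99  5.93  4.17] pos [ 255.5 -542.8  245. ] [-180.    -0.    25.2] j [-70.   7.  85.   0.  87.  -5.]
```

>>> apply_moves(deltas=[[0, 0, 0, 0, 0, -1, 0.7], [0, 0, 0, 0, 0, -1, 0.7], [0, 0, 0, 0, 0, -1, 0.7], [0, 0, 0, 0, 0, -1, 0.7], [0, 0, 0, 0, 0, -1, 0.7], [0, 0, 0, 0, 0, -1, 0.7], [0, 0, 0, 0, 0, -1, 0.7], [0, 0, 0, 0, 0, -1, 0.7]], grip_force=40)

```text
time: 1.35
tool_pos: [255.5, -542.9, 245.3]
tcp_rot: [-180.0, -0.0, 62.0]
ft_force: [0.4, 0.1, 1.2]
finger_gap: 59.6
grip_force: 0.0
```

>>> apply_moves(deltas=[[0, 0, 0, 0, 0, -1, 0.7], [0, 0, 0, 0, 0, -1, 0.7], [0, 0, 0, 0, 0, -1, 0.7], [0, 0, 0, 0, 0, -1, 0.7], [0, 0, 0, 0, 0, -0.86, 0.7], [0.92, 0.5, 0, 0, 0, 0, 0.7], [0.92, 0.5, 0, 0, 0, 0, 0.7], [0.92, 0.5, 0, 0, 0, 0, 0.7]])

```text
time: 2.35
tool_pos: [309.1, -464.3, 245.2]
tcp_rot: [180.0, -0.0, 84.1]
ft_force: [-0.0, -0.1, 0.7]
finger_gap: 60.0
grip_force: 0.0
```

>>> apply_moves(deltas=[[0.92, 0.5, 0, 0, 0, 0, 0.7], [0.92, 0.5, 0, 0, 0, 0, 0.7], [0.92, 0.5, 0, 0, 0, 0, 0.7], [0.92, 0.5, 0, 0, 0, 0, 0.7], [0.92, 0.5, 0, 0, 0, 0, 0.7], [0.92, 0.5, 0, 0, 0, 0, 0.7], [0.92, 0.5, 0, 0, 0, 0, 0.7], [0.92, 0.5, 0, 0, 0, 0, 0.7]])

```text
time: 3.35
tool_pos: [451.1, -256.8, 245.4]
tcp_rot: [180.0, 0.0, 84.1]
ft_force: [0.0, -0.8, 0.0]
finger_gap: 59.8
grip_force: 0.0
```

```bash
python3 -c "
from h import *
to(466,-233,26,84); print(sense()['finger_gap'],sense()['time'])"
```

```text
turn [0.   0.   0.03] shift [0.84 0.41 7.31] pos [ 451.1 -256.8  245.4] [180.    0.   84.1] j [-35.  -5.  98.  -0.  87. -29.]
59.81459650072866 3.35
```

>>> apply_moves(deltas=[[0, 0, 0.8, 0, 0, 0, 0.7], [0, 0, 0.8, 0, 0, 0, 0.7], [0, 0, 0.8, 0, 0, 0, 0.7], [0, 0, 0.8, 0, 0, 0, 0.7], [0, 0, 0, 0, 0, 0, 0.7], [0, 0, 0, 0, 0, 0, 0.7]])

```text
time: 4.1
tool_pos: [451.0, -258.0, 150.3]
tcp_rot: [179.9, 0.0, 84.1]
ft_force: [1.1, -0.4, 0.2]
finger_gap: 59.7
grip_force: 0.0
```

```bash
python3 -c "
from h import *
to(466,-233,26,84)"
```

```text
turn [0.01 0.01 0.03] shift [0.88 0.41 4.14] pos [ 451.  -258.   150.3] [179.9   0.   84.1] j [-35.  -1. 104.   0.  77. -30.]
```

>>> apply_moves(deltas=[[0.88, 0.41, 0, 0, 0, 0, 0.7], [0, 0, 0.8, 0, 0, 0, 0.7], [0, 0, 0.8, 0, 0, 0, 0.7], [0, 0, 0.8, 0, 0, 0, 0.7], [0, 0, 0.8, 0, 0, 0, 0.7], [0, 0, 0.5, 0, 0, 0, 0.7], [0, 0, 0.44, 0, 0, 0, 0.7], [0, 0, 0, 0, 0, 0, 0.7]])

```text
time: 5.1
tool_pos: [471.6, -235.0, 30.8]
tcp_rot: [179.3, 0.2, 84.2]
ft_force: [-0.7, 7.9, 25.6]
finger_gap: 59.9
grip_force: 10.9
```

>>> apply_moves(deltas=[[0, 0, 0, 0, 0, 0, 0], [0, 0, 0, 0, 0, 0, 0], [0, 0, 0, 0, 0, 0, 0], [0, 0, 0, 0, 0, 0, 0], [0, 0, 0, 0, 0, 0, 0], [0, 0, -0.5, 0, 0, 0, 0], [0, 0, -1, 0, 0, 0, 0], [0, 0, -1, 0, 0, 0, 0]])

```text
time: 6.1
tool_pos: [465.2, -232.6, 101.1]
tcp_rot: [-180.0, -0.0, 84.1]
ft_force: [-0.1, -0.5, -1.5]
finger_gap: 37.1
grip_force: 42.2
```

```bash
python3 -c "
from h import *
to(623,-220,40,31);print(sense()['finger_gap'])"
```

```text
turn [-1.000e-02  0.000e+00  1.159e+01] shift [4.73 2.35 2.04] pos [ 465.2 -232.6  101.1] [-180.    -0.    84.1] j [-32.   2. 107.  -0.  71. -26.]
37.05912162849154
```

>>> apply_moves(deltas=[[0, 0, 0, 0, 0, 1, 0], [0, 0, 0, 0, 0, 1, 0], [0, 0, 0, 0, 0, 1, 0], [0, 0, 0, 0, 0, 1, 0], [0, 0, 0, 0, 0, 1, 0], [0, 0, 0, 0, 0, 1, 0], [0, 0, 0, 0, 0, 1, 0], [0, 0, 0, 0, 0, 1, 0]])

```text
time: 7.1
tool_pos: [465.4, -232.8, 100.4]
tcp_rot: [-180.0, 0.0, 47.3]
ft_force: [-0.4, -0.1, -1.2]
finger_gap: 37.6
grip_force: 42.3
```

>>> apply_moves(deltas=[[0, 0, 0, 0, 0, 1, 0], [0, 0, 0, 0, 0, 1, 0], [0, 0, 0, 0, 0, 1, 0], [0.95, 0.47, 0, 0, 0, 0.6, 0], [0.95, 0.47, 0, 0, 0, 0, 0], [0.95, 0.47, 0, 0, 0, 0, 0], [0.95, 0.47, 0, 0, 0, 0, 0], [0.95, 0.47, 0, 0, 0, 0, 0]])

```text
time: 8.1
tool_pos: [624.7, -218.3, 100.3]
tcp_rot: [-180.0, 0.0, 31.0]
ft_force: [-0.1, -0.2, -0.9]
finger_gap: 37.2
grip_force: 42.2
```

```bash
python3 -c "
from h import *
to(623,-220,25,31);print(sense()['finger_gap'])
crop('top',200,140,240,150,3.3,'c3.png')"
```

```text
turn [-0.    0.   -0.01] shift [-0.08  0.02  2.51] pos [ 624.7 -218.3  100.3] [-180.    0.   31.] j [-24.  23.  83.  -0.  75.  35.]
37.23120017143113
```

View pics/c3.png

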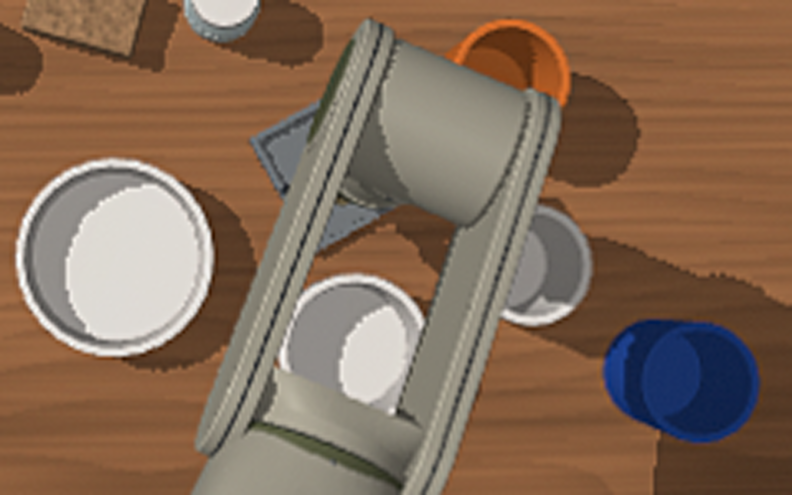

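The soap is held over the dish, and the tub (centre about crop (355,350)) is empty and barely moved. I'll lower and release.

>>> apply_moves(deltas=[[-0.08, 0, 0.6, 0, 0, 0, 0], [0, 0, 0.6, 0, 0, 0, 0], [0, 0, 0.6, 0, 0, 0, 0], [0, 0, 0.4, 0, 0, 0, 0], [0, 0, 0.3, 0, 0, 0, 0], [0, 0, 0, 0, 0, 0, 0], [0, 0, 0, 0, 0, 0, 0.55], [0, 0, 0, 0, 0, 0, 0.55]])

```text
time: 9.15
tool_pos: [621.7, -219.7, 25.0]
tcp_rot: [180.0, -0.0, 31.0]
ft_force: [0.3, -1.3, -0.4]
finger_gap: 47.0
grip_force: 0.0
```

>>> apply_moves(deltas=[[0, 0, 0, 0, 0, 0, 0.55], [0, 0, 0, 0, 0, 0, 0.55], [0, 0, -1, 0, 0, 0, 0.55], [0, 0, -1, 0, 0, 0, 0.55], [0, 0, -1, 0, 0, 0, 0.5], [0, 0, -1, 0, 0, 0, 0.5], [0, 0, 0, 0, 0, -1, 0.4], [0, 0, 0, 0, 0, -1, 0.4]])

```text
time: 10.15
tool_pos: [622.1, -219.7, 145.7]
tcp_rot: [179.9, -0.0, 40.3]
ft_force: [-0.8, -0.7, -0.4]
finger_gap: 34.0
grip_force: 0.0
```

```bash
python3 -c "
from h import *
to(459.4,-232-66,140,0);to(459.4,-232-66,140,90);to(459.4-66,-232,140,90);print(sense()['finger_gap'])"
```

```text
turn [ 0.01 -0.01  8.79] shift [-5.42  2.61  0.19] pos [ 622.1 -219.7  145.7] [179.9  -0.   40.3] j [-24.  20.  81.   0.  79.  26.]
turn [ 1.000e-02 -0.000e+00 -1.085e+01] shift [-2.61 -5.42  0.19] pos [ 622.1 -219.7  145.7] [179.9  -0.   40.3] j [-24.  20.  81.   0.  79.  26.]
turn [ 1.000e-02 -0.000e+00 -1.085e+01] shift [-0.41 -7.62  0.19] pos [ 622.1 -219.7  145.7] [179.9  -0.   40.3] j [-24.  20.  81.   0.  79.  26.]
33.99722041880995
```

>>> apply_moves(deltas=[[0, 0, 0, 0, 0, 1, 0.4], [0, 0, 0, 0, 0, 1, 0.4], [0, 0, 0, 0, 0, 1, 0.4], [0, 0, 0, 0, 0, 1, 0.4], [0, 0, 0, 0, 0, 1, 0.4], [0, 0, 0, 0, 0, 1, 0.4], [0, 0, 0, 0, 0, 1, 0.4], [0, 0, 0, 0, 0, 1, 0.4]])

```text
time: 11.15
tool_pos: [621.7, -219.5, 144.8]
tcp_rot: [-180.0, 0.0, 3.3]
ft_force: [0.9, 0.1, -0.2]
finger_gap: 34.1
grip_force: 0.0
```

>>> apply_moves(deltas=[[0, 0, 0, 0, 0, 0.79, 0.4], [-0.9, -0.3, 0, 0, 0, 0, 0.4], [-0.9, -0.3, 0, 0, 0, 0, 0.4], [-0.9, -0.3, 0, 0, 0, 0, 0.4], [-0.9, -0.3, 0, 0, 0, 0, 0.4], [-0.9, -0.3, 0, 0, 0, 0, 0.4], [-0.92, -0.29, 0, 0, 0, 0, 0.4], [0, 0, 0, 0, 0, 0, 0.4]])

```text
time: 12.15
tool_pos: [458.0, -164.9, 144.7]
tcp_rot: [-180.0, 0.0, -0.2]
ft_force: [0.5, -0.1, -0.3]
finger_gap: 34.1
grip_force: 0.0
```

```bash
python3 -c "
from h import *
to(459.4,-166,54,0)
crop('top',200,140,240,150,3.3,'c4.png',[(circ(459.4,-231.9,70,66),(0,0,255)),(circ(547,-13.6,92,46),(0,0,255))])"
```

```text
turn [-0.    0.01 -0.03] shift [0.05 0.04 3.02] pos [ 458.  -164.9  144.7] [-180.     0.    -0.2] j [-26.  -6. 110.  -0.  76.  64.]
```

View pics/c4.png

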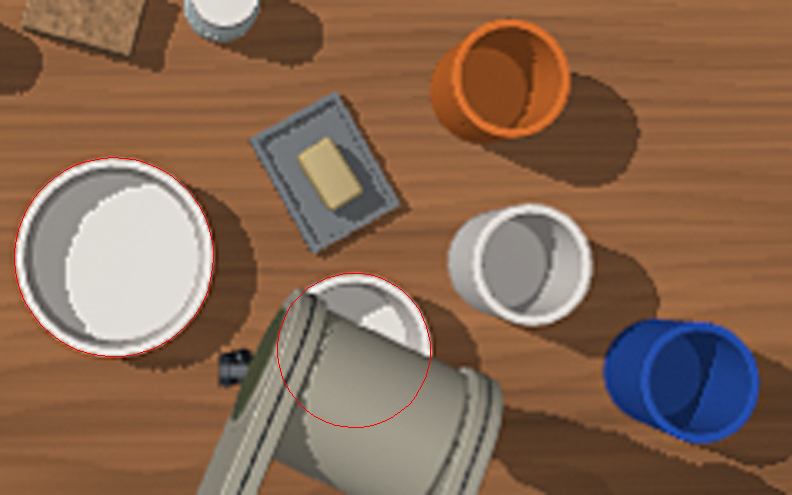

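The soap lies centred in the dish (330,173), and the tub still matches its circle. Now I'll pinch the tub.

>>> apply_moves(deltas=[[0.05, 0.04, 0.8, 0, 0, 0, 0.4], [0, 0, 0.8, 0, 0, 0, 0.4], [0, 0, 0.7, 0, 0, 0, 0.4], [0, 0, 0.4, 0, 0, 0, 0.4], [0, 0, 0.3, 0, 0, 0, 0.4], [0, 0, 0, 0, 0, 0, 0], [0, 0, 0, 0, 0, 0, 0], [0, 0, 0, 0, 0, 0, 0]], grip_force=60)

```text
time: 13.2
tool_pos: [462.6, -167.8, 57.0]
tcp_rot: [179.8, -0.2, -0.1]
ft_force: [1.7, -1.3, 4.6]
finger_gap: 7.6
grip_force: 58.0
```

>>> apply_moves(deltas=[[0, 0, 0, 0, 0, 0, 0], [0, 0, -0.3, 0, 0, 0, 0], [0, 0, -0.6, 0, 0, 0, 0], [0, 0, -0.7, 0, 0, 0, 0], [0, 0, -0.7, 0, 0, 0, 0], [0, 0, -0.7, 0, 0, 0, 0], [0, 0, 0, 0, 0, 0, 0]])

```text
time: 14.08
tool_pos: [461.7, -166.8, 147.3]
tcp_rot: [179.9, -0.2, -0.2]
ft_force: [0.1, 0.3, -2.4]
finger_gap: 7.3
grip_force: 59.2
```

```bash
python3 -c "
from h import *
to(547,-13.6+66,144,0);print(sense()['finger_gap'])
crop('scene',120,60,260,190,3,'c5.png')"
```

```text
turn [ 0.01 -0.04 -0.03] shift [ 2.84 -7.31  0.11] pos [ 461.7 -166.8  147.3] [179.9  -0.2  -0.2] j [-26.  -6. 109.   0.  77.  64.]
7.310803373142478
```

View pics/c5.png

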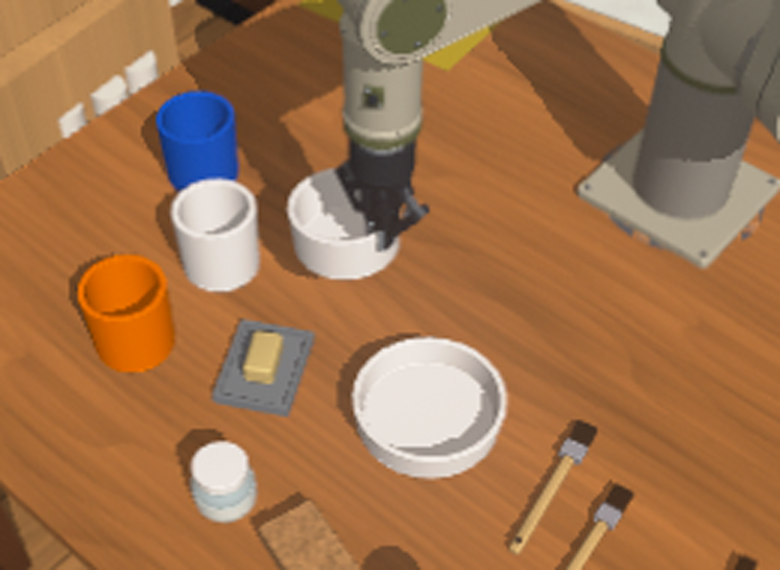

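Tub is lifted level. I'll carry it over the basin and lower it.

>>> apply_moves(deltas=[[0.36, -0.91, 0, 0, 0, 0, 0], [0.36, -0.91, 0, 0, 0, 0, 0], [0.36, -0.91, 0, 0, 0, 0, 0], [0.36, -0.91, 0, 0, 0, 0, 0], [0.36, -0.91, 0, 0, 0, 0, 0], [0.36, -0.91, 0, 0, 0, 0, 0], [0.36, -0.91, 0, 0, 0, 0, 0], [0.36, -0.91, 0, 0, 0, 0, 0]])

```text
time: 15.12
tool_pos: [546.8, 52.6, 143.4]
tcp_rot: [-180.0, 0.2, -0.2]
ft_force: [0.5, -0.3, -2.0]
finger_gap: 7.1
grip_force: 59.3
```

>>> apply_moves(deltas=[[0, 0, 0.7, 0, 0, 0, 0], [0, 0, 0.7, 0, 0, 0, 0], [0, 0, 0.7, 0, 0, 0, 0], [0, 0, 0.4, 0, 0, 0, 0], [0, 0, 0.15, 0, 0, 0, 0], [0, 0, 0, 0, 0, 0, 0]])

```text
time: 15.88
tool_pos: [547.6, 51.6, 66.0]
tcp_rot: [180.0, 0.0, -0.2]
ft_force: [-3.1, 1.7, 5.5]
finger_gap: 7.1
grip_force: 67.4
```

>>> apply_moves(deltas=[[0, 0, 0, 0, 0, 0, 0.3], [0, 0, 0, 0, 0, 0, 0.3], [0, 0, -0.6, 0, 0, 0, 0.3], [0, 0, -1, 0, 0, 0, 0.3], [0, 0, -1, 0, 0, 0, 0.3], [0, 0, -1, 0, 0, 0, 0.3], [0, 0, -0.5, 0, 0, 0, 0.3], [0, 0.8, 0, 0, 0, 0, 0.3]])

```text
time: 16.88
tool_pos: [548.8, 28.4, 191.0]
tcp_rot: [-180.0, -0.2, -0.0]
ft_force: [0.6, 0.0, -0.3]
finger_gap: 25.8
grip_force: 0.0
```

>>> apply_moves(deltas=[[0, 1, 0, 0, 0, 0, 0.3], [0, 1, 0, 0, 0, 0, 0.3], [0, 1, 0, 0, 0, 0, 0.3], [0, 1, 0, 0, 0, 0, 0.3], [0, 1, 0, 0, 0, 0, 0.3], [0, 1, 0, 0, 0, 0, 0.3], [0, 1, 0, 0, 0, 0, 0.3], [0, 1, 0, 0, 0, 0, 0.3]])

```text
time: 17.88
tool_pos: [546.8, -213.4, 188.6]
tcp_rot: [-180.0, 0.0, -0.2]
ft_force: [0.2, -0.2, 0.4]
finger_gap: 25.4
grip_force: 0.0
```

```bash
cat >> h.py <<'E'
def rim(r,z,x,y,w=12):
    from scipy.optimize import minimize
    im=cv2.GaussianBlur(snapshot("top")[:,:,2],(3,3),0).astype(np.float32)
    def f(p):
        s=0
        for dr,sg in((-4,1),(5,-1)):
            q=w2p("top",circ(p[0],p[1],r+dr,z)).astype(np.float32)
            s+=sg*cv2.remap(im,q[:,0].copy(),q[:,1].copy(),cv2.INTER_LINEAR).mean()
        return -s
    m=min((f((x+a,y+b)),x+a,y+b) for a in range(-w,w+1,2) for b in range(-w,w+1,2))
    return minimize(f,m[1:],method="Nelder-Mead").x.round(1)
E
python3 -c "
from h import *
b=rim(92,46,547,-13.6);t=rim(70,74,545,-13.6,16);k=rim(54,106,535.9,-385.3);print(b,t,k)
to(k[0],k[1]+50,89,0)
crop('top',190,160,120,95,6,'c6.png',[(circ(*b,92,46),(0,0,255)),(circ(*t,70,74),(0,255,0))])"
```

```text
[546.7 -13.9] [542.8 -11.1] [ 531.3 -403.3]
turn [-0.    0.01 -0.06] shift [-0.51  4.66  3.31] pos [ 546.7 -213.5  188.4] [-180.     0.    -0.3] j [-26.   7.  91.   0.  81.  64.]
```

View pics/c6.png

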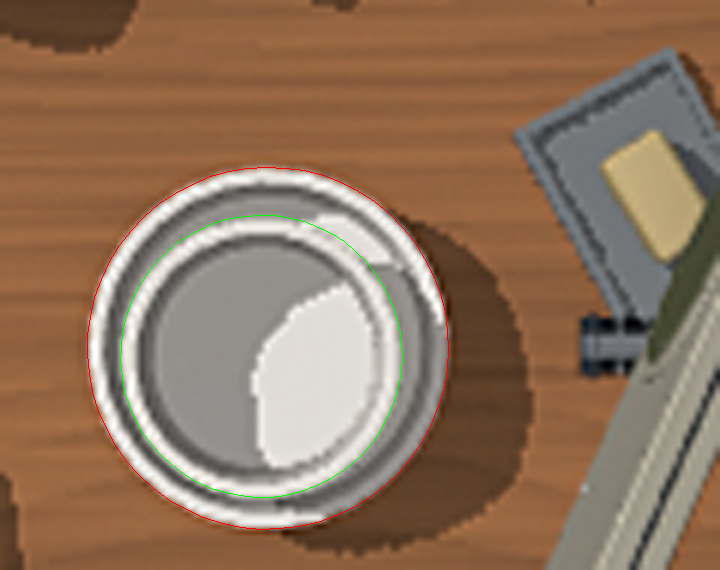

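Tub is nested flat in the basin (its rim circle fits). Next the beaker; its earlier measured centre (535.9,-385.3) stands, as the arm now hides it.

>>> apply_moves(deltas=[[-0.07, 0.81, 0, 0, 0, 0, 0.4], [-0.07, 0.81, 0, 0, 0, 0, 0.4], [-0.07, 0.81, 0, 0, 0, 0, 0.4], [-0.07, 0.81, 0, 0, 0, 0, 0.4], [-0.07, 0.81, 0, 0, 0, 0, 0.4], [0, 0, 0.8, 0, 0, 0, 0.4], [0, 0, 0.8, 0, 0, 0, 0.4], [0, 0, 0.8, 0, 0, 0, 0.4]])

```text
time: 19.08
tool_pos: [536.1, -335.1, 115.8]
tcp_rot: [-180.0, -0.0, -0.2]
ft_force: [0.2, 0.1, -0.3]
finger_gap: 33.9
grip_force: 0.0
```

>>> apply_moves(deltas=[[0, 0, 0.5, 0, 0, 0, 0.4], [0, 0, 0.3, 0, 0, 0, 0.4], [0, 0, 0, 0, 0, 0, 0], [0, 0, 0, 0, 0, 0, 0], [0, 0, 0, 0, 0, 0, 0], [0, 0, 0, 0, 0, 0, 0]])

```text
time: 19.82
tool_pos: [537.0, -334.4, 93.9]
tcp_rot: [179.9, -0.1, -0.1]
ft_force: [0.7, 0.4, 3.1]
finger_gap: 7.7
grip_force: 56.8
```

>>> apply_moves(deltas=[[0, 0, -0.3, 0, 0, 0, 0], [0, 0, -0.7, 0, 0, 0, 0], [0, 0, -0.8, 0, 0, 0, 0], [0, 0, -0.8, 0, 0, 0, 0], [0, 0, -0.8, 0, 0, 0, 0], [0, 0, -0.6, 0, 0, 0, 0], [0, 0, 0, 0, 0, 0, 0]])

```text
time: 20.7
tool_pos: [537.2, -334.6, 215.3]
tcp_rot: [179.9, -0.2, -0.1]
ft_force: [0.7, -1.5, -2.1]
finger_gap: 7.6
grip_force: 55.9
```

```bash
python3 -c "
from h import *
to(542.8+.5,-11.1+50,213,0);print(sense()['finger_gap'])
crop('scene',120,40,260,190,3,'c7.png')"
```

```text
turn [ 0.03 -0.04 -0.03] shift [  0.2  -12.45   0.08] pos [ 537.2 -334.6  215.3] [ 1.799e+02 -2.000e-01 -1.000e-01] j [-37.  13.  82.   0.  85.  54.]
7.639777992684451
```

View pics/c7.png

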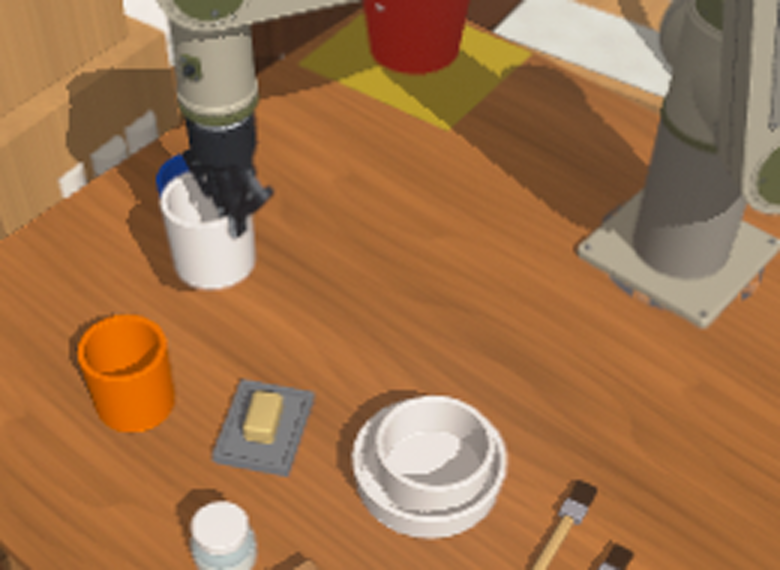

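Beaker is held upright and level (210,230).

>>> apply_moves(deltas=[[0.02, -0.89, 0, 0, 0, 0, 0], [0.02, -0.89, 0, 0, 0, 0, 0], [0.02, -0.89, 0, 0, 0, 0, 0], [0.02, -0.89, 0, 0, 0, 0, 0], [0.02, -0.89, 0, 0, 0, 0, 0], [0.02, -0.89, 0, 0, 0, 0, 0], [0.02, -0.89, 0, 0, 0, 0, 0]])

```text
time: 21.62
tool_pos: [540.3, -145.1, 211.7]
tcp_rot: [-180.0, 0.1, -0.1]
ft_force: [1.2, -0.3, -0.8]
finger_gap: 8.1
grip_force: 56.1
```

>>> apply_moves(deltas=[[0.02, -0.89, 0, 0, 0, 0, 0], [0.02, -0.89, 0, 0, 0, 0, 0], [0.02, -0.89, 0, 0, 0, 0, 0], [0.02, -0.89, 0, 0, 0, 0, 0], [0.02, -0.89, 0, 0, 0, 0, 0], [0.02, -0.89, 0, 0, 0, 0, 0], [0, -0.89, 0, 0, 0, 0, 0], [0, 0, 0, 0, 0, 0, 0]])

```text
time: 22.62
tool_pos: [544.1, 42.2, 211.8]
tcp_rot: [-180.0, 0.1, 0.0]
ft_force: [-0.7, -0.8, -1.9]
finger_gap: 7.8
grip_force: 56.2
```

```bash
python3 -c "
from h import *
to(544.1,38.9,110,0)"
```

```text
turn [-0.01  0.02  0.01] shift [-0.    0.11  3.39] pos [544.1  42.2 211.8] [-1.8e+02  1.0e-01  0.0e+00] j [-1.  0. 96.  0. 83. 89.]
```

>>> apply_moves(deltas=[[0, 0.11, 0.7, 0, 0, 0, 0], [0, 0, 0.7, 0, 0, 0, 0], [0, 0, 0.7, 0, 0, 0, 0], [0, 0, 0.5, 0, 0, 0, 0], [0, 0, 0.4, 0, 0, 0, 0], [0, 0, 0.35, 0, 0, 0, 0], [0, 0, 0, 0, 0, 0, 0]])

```text
time: 23.5
tool_pos: [544.9, 36.6, 111.7]
tcp_rot: [180.0, 0.0, -0.1]
ft_force: [-0.6, -0.3, -1.3]
finger_gap: 7.4
grip_force: 56.1
```

>>> apply_moves(deltas=[[0, 0, 0.08, 0, 0, 0, 0], [0, 0, 0, 0, 0, 0, 0.3], [0, 0, 0, 0, 0, 0, 0.3], [0, 0, -0.5, 0, 0, 0, 0.3], [0, 0, -1, 0, 0, 0, 0.3], [0, 0, -1, 0, 0, 0, 0.3], [0, -1, -0.5, 0, 0, 0, 0.5], [0, -1, 0, 0, 0, 0, 0.5]])

```text
time: 24.5
tool_pos: [546.7, 97.0, 203.4]
tcp_rot: [-180.0, -0.3, -0.2]
ft_force: [0.4, -0.4, 0.8]
finger_gap: 42.5
grip_force: 0.0
```

>>> apply_moves(deltas=[[0, -1, 0, 0, 0, 0, 0.5], [0, -1, 0, 0, 0, 0, 0.5], [0, -1, 0, 0, 0, 0, 0.5], [0, -1, 0, 0, 0, 0, 0.5], [0, -1, 0, 0, 0, 0, 0.5], [0, -1, 0, 0, 0, 0, 0.5], [0, -1, 0, 0, 0, 0, 0.5], [0, -1, 0, 0, 0, 0, 0.5]])

```text
time: 25.5
tool_pos: [546.1, 337.6, 201.2]
tcp_rot: [-180.0, -0.1, -0.2]
ft_force: [-0.1, 0.2, 0.2]
finger_gap: 42.8
grip_force: 0.0
```

```bash
python3 -c "
from h import *
t=rim(70,74,542.8,-11.1,6);k=rim(54,122,543,-11,16);print(t,k)
print(sense()['tool_pos'],sense()['joint_pos'].round())
crop('top',80,150,200,125,4,'c8.png',[(circ(*k,54,122),(0,0,255)),(circ(*t,70,74),(0,255,0))])"
```

```text
[542.6 -11.3] [543.7 -10.3]
[545.52302007 339.31723855 200.95661963] [ 27.  15.  81.   0.  84. 117.]
```

View pics/c8.png

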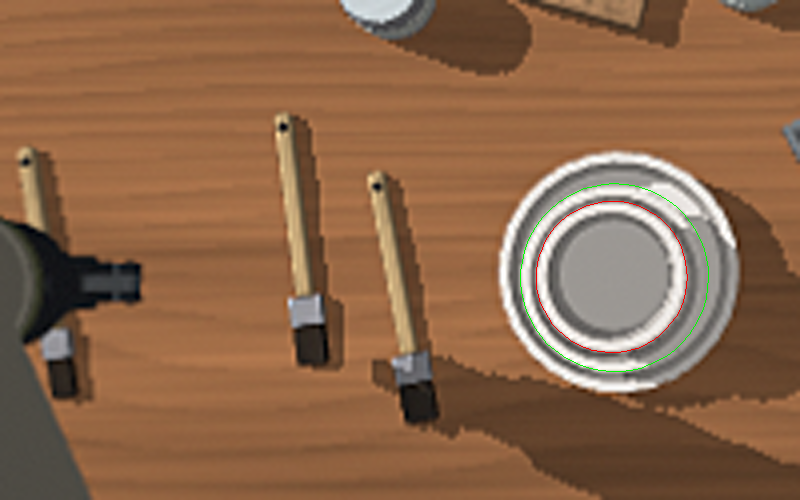

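The beaker is nested (centre within 2 mm of the tub's) and the brushes are unmoved. First is the brush next to the basin, foot (377,175) to bristles (425,424).

```bash
python3 -c "
from h import *
to(499.9,155.4,15.5,10.3);to(499.9,155.4,60,10.3)"
```

```text
turn [-0.   -0.01 -2.25] shift [-2.59  5.71  6.17] pos [545.7 337.8 200.7] [-180.   -0.   -0.] j [ 27.  15.  81.  -0.  84. 117.]
turn [-0.   -0.01 -2.25] shift [-2.59  5.71  4.69] pos [545.7 337.8 200.7] [-180.   -0.   -0.] j [ 27.  15.  81.  -0.  84. 117.]
```

>>> apply_moves(deltas=[[0, 0, 0, 0, 0, -1, 0.5], [0, 0, 0, 0, 0, -1, 0.5], [0, 0, 0, 0, 0, -0.25, 0.5], [-0.52, 0.95, 0.4, 0, 0, 0, 0.5], [-0.52, 0.95, 0.4, 0, 0, 0, 0.5], [-0.52, 0.95, 0.4, 0, 0, 0, 0.5], [-0.52, 0.95, 0.4, 0, 0, 0, 0.5], [-0.51, 0.95, 0.4, 0, 0, 0, 0.5]], grip_force=80)

```text
time: 26.65
tool_pos: [494.2, 181.0, 139.8]
tcp_rot: [180.0, -0.0, 10.1]
ft_force: [1.0, -0.3, 0.0]
finger_gap: 42.4
grip_force: 0.0
```

>>> apply_moves(deltas=[[0, 0.96, 0.4, 0, 0, 0, 0.5], [0, 0, 0.9, 0, 0, 0, 0.5], [0, 0, 0.9, 0, 0, 0, 0.5], [0, 0, 0.5, 0, 0, 0, 0.5], [0, 0, 0, 0, 0, 0, 0.5]])

```text
time: 27.28
tool_pos: [498.7, 153.8, 57.8]
tcp_rot: [180.0, 0.1, 10.1]
ft_force: [0.3, 0.6, 0.4]
finger_gap: 43.1
grip_force: 0.0
```

```bash
python3 -c "
from h import *
to(499.9,155.4,15.5,10.3)"
```

```text
turn [ 0.    0.03 -0.04] shift [ 0.05 -0.04  1.41] pos [498.7 153.8  57.8] [1.80e+02 1.00e-01 1.01e+01] j [ 12.   6. 108.  -0.  67.  91.]
```

>>> apply_moves(deltas=[[0.05, -0.04, 0.7, 0, 0, 0, 0.5], [0, 0, 0.5, 0, 0, 0, 0.5], [0, 0, 0.2, 0, 0, 0, 0.5], [0, 0, 0, 0, 0, 0, 0], [0, 0, 0, 0, 0, 0, 0], [0, 0, 0, 0, 0, 0, 0], [0, 0, 0, 0, 0, 0, 0], [0, 0, -0.5, 0, 0, 0, 0]])

```text
time: 28.28
tool_pos: [499.6, 155.4, 31.1]
tcp_rot: [180.0, 0.2, 10.2]
ft_force: [0.5, 0.2, 0.2]
finger_gap: 11.1
grip_force: 78.5
```

>>> apply_moves(deltas=[[0, 0, -1, 0, 0, 0, 0], [0, 0, -1, 0, 0, 0, 0], [0, 0, -1, 0, 0, 0, 0], [0, 0, -1, 0, 0, 0, 0], [0, 0, -1, 0, 0, 0, 0], [0, 0, -1, 0, 0, 0, 0], [0, 0, 0, 0, -1, 0, 0], [0, 0, 0, 0, -1, 0, 0]])

```text
time: 29.28
tool_pos: [501.1, 155.8, 213.8]
tcp_rot: [-180.0, 9.1, 10.2]
ft_force: [-0.4, 0.4, -0.5]
finger_gap: 11.4
grip_force: 78.5
```

>>> apply_moves(deltas=[[0, 0, 0, 0, -1, 0, 0], [0, 0, 0, 0, -1, 0, 0], [0, 0, 0, 0, -1, 0, 0], [0, 0, 0, 0, -1, 0, 0], [0, 0, 0, 0, -1, 0, 0], [0, 0, 0, 0, -1, 0, 0], [0, 0, 0, 0, -1, 0, 0], [0, 0, 0, 0, -1, 0, 0]])

```text
time: 30.28
tool_pos: [501.0, 155.7, 212.6]
tcp_rot: [180.0, 45.9, 10.2]
ft_force: [0.0, 0.3, -0.2]
finger_gap: 11.5
grip_force: 78.5
```

>>> apply_moves(deltas=[[0, 0, 0, 0, -1, 0, 0], [0, 0, 0, 0, -1, 0, 0], [0, 0, 0, 0, -1, 0, 0], [0, 0, 0, 0, -1, 0, 0], [0, 0, 0, 0, 0, 0, 0]])

```text
time: 30.9
tool_pos: [500.5, 155.6, 210.0]
tcp_rot: [180.0, 64.4, 10.2]
ft_force: [0.6, -0.4, -1.1]
finger_gap: 11.2
grip_force: 78.5
```

```bash
python3 -c "
from h import *
s=sense();print(s)
crop('scene',200,40,260,190,3,'c9.png')"
```

```text
{'time': 30.9, 'joint_pos': array([ 11.09284197,  55.76251202,  45.00711785,   1.41728412,
       143.5717512 ,  91.54847224]), 'qd': array([ 0.09210321, -3.12017164,  0.62617892, -0.07029705, -1.91336698,
       -0.03323791]), 'joint_efforts': array([-9.72974882e-02, -8.58530760e+01, -4.31642568e+01,  1.34420679e-01,
        7.56052136e+00,  2.05765490e-02]), 'tool_pos': array([500.50822322, 155.55606771, 210.00433308]), 'tcp_rot': array([179.99176867,  64.35272409,  10.15017847]), 'ft_force': array([ 0.58363274, -0.4105241 , -1.1087446 ]), 'wrist_torque': array([ 0.09760386, -0.51127331, -0.02491931]), 'grip_force': 78.515145778656, 'finger_gap': 11.187094413462006}
```

View pics/c9.png

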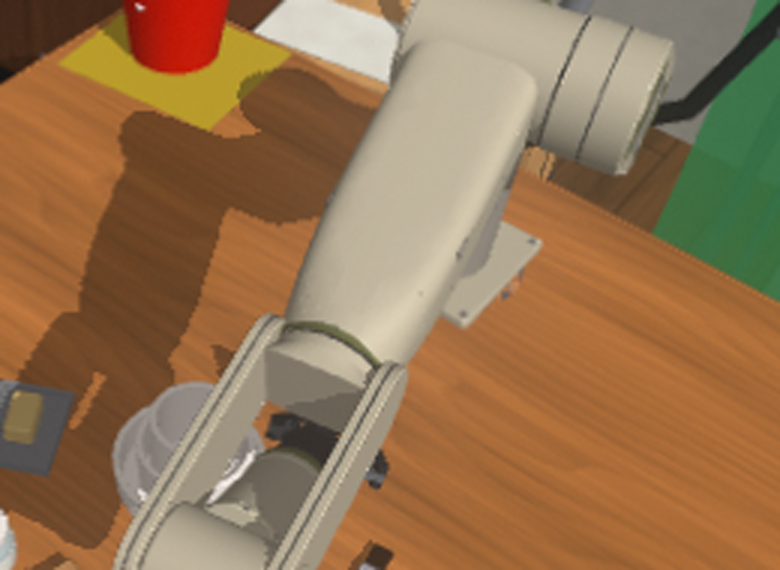

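The arm tilts 64° and hides the brush, and the nest is undisturbed at (180,450). I'll go over the beaker with the foot clear of its rim.

```bash
python3 -c "
from h import *
to(500.5,155.6,265)
s=sense();A=R.from_euler('xyz',s['tcp_rot'],degrees=True)
print('side',A.inv().apply([16,-189,0])/30,'down',A.inv().apply([0,0,-100])/30)"
```

```text
turn [0. 0. 0.] shift [-1.63  0.   -0.78] pos [500.8 155.7 210.9] [180.   64.2  10.2] j [ 11.  56.  45.   1. 144.  92.]
side [-0.25540674  6.29527622  0.5279291 ] down [ 3.00040744e+00 -4.68027091e-05  1.45212476e+00]
```

>>> apply_moves(deltas=[[-0.8, 0, -0.39, 0, 0, 0, 0], [-0.8, 0, -0.39, 0, 0, 0, 0], [-0.04, 0.9, 0.08, 0, 0, 0, 0], [-0.04, 0.9, 0.08, 0, 0, 0, 0], [-0.04, 0.9, 0.08, 0, 0, 0, 0], [-0.04, 0.9, 0.08, 0, 0, 0, 0], [-0.04, 0.9, 0.08, 0, 0, 0, 0], [-0.04, 0.9, 0.08, 0, 0, 0, 0]])

```text
time: 31.95
tool_pos: [514.2, -7.3, 268.9]
tcp_rot: [179.9, 63.9, 10.0]
ft_force: [-0.9, 0.1, -0.5]
finger_gap: 11.9
grip_force: 78.5
```

>>> apply_moves(deltas=[[-0.04, 0.9, 0.08, 0, 0, 0, 0], [0, 0, 0, 0, 0, 0, 0], [0, 0, 0, 0, 0, 0, 0]])

```text
time: 32.33
tool_pos: [516.1, -33.1, 267.4]
tcp_rot: [180.0, 64.0, 10.1]
ft_force: [0.5, -0.1, -1.2]
finger_gap: 11.5
grip_force: 78.5
```

```bash
python3 -c "
from h import *
to(516.7,-33.3,200);to(516.7,-33.3,150)
x=np.array([[563.7,-24.3,s] for s in (0,)])
s=sense();A=R.from_euler('xyz',s['tcp_rot'],degrees=True)
for d in(-60,0,60,90,110,128): print(d,w2p('scene',s['tool_pos']+A.apply([d,0,9])).round(0),w2p('top',s['tool_pos']+A.apply([d,0,9])).round(0))
crop('scene',150,80,200,150,4,'c10.png',[(s['tool_pos']+A.apply(np.array([[128,0,9],[-72,0,9]])),(0,0,255))])"
```

```text
turn [0. 0. 0.] shift [2.03 0.01 0.97] pos [516.1 -33.1 267.4] [180.   64.   10.1] j [ -2.  50.  47. -19. 145.  69.]
turn [0. 0. 0.] shift [3.52 0.01 1.7 ] pos [516.1 -33.1 267.4] [180.   64.   10.1] j [ -2.  50.  47. -19. 145.  69.]
-60 [[273. 124.]] [[243. 246.]]
0 [[268. 141.]] [[241. 234.]]
60 [[263. 157.]] [[239. 223.]]
90 [[261. 165.]] [[238. 218.]]
110 [[260. 171.]] [[238. 214.]]
128 [[258. 175.]] [[237. 212.]]
```

View pics/c10.png

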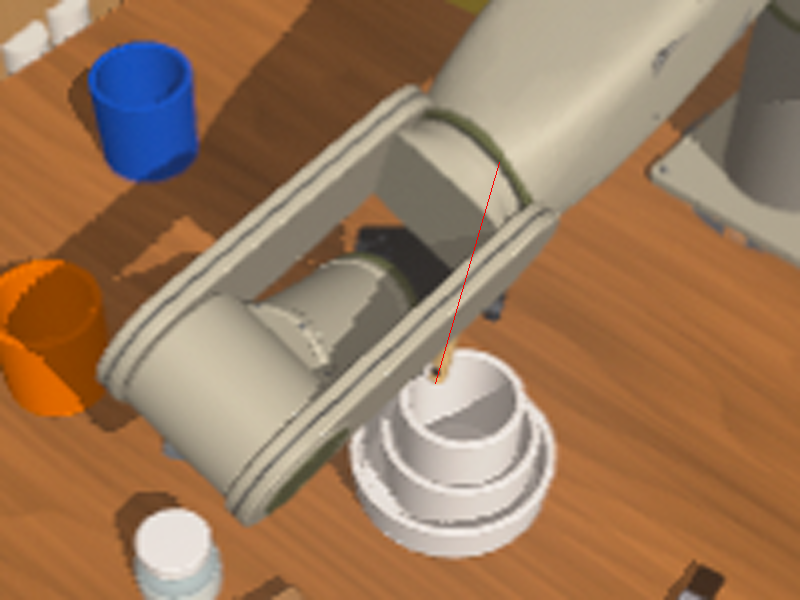

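The foot shows at (437,375) exactly where predicted, over the beaker mouth. I'll lower it in.

>>> apply_moves(deltas=[[0.7, 0, 0.34, 0, 0, 0, 0], [0.7, 0, 0.34, 0, 0, 0, 0], [0.7, 0, 0.34, 0, 0, 0, 0], [0.5, 0, 0.24, 0, 0, 0, 0], [0.5, 0, 0.24, 0, 0, 0, 0], [0, 0, 0, 0, 0, 0, 0]])

```text
time: 33.12
tool_pos: [515.2, -33.7, 160.4]
tcp_rot: [-179.9, 64.3, 10.2]
ft_force: [0.4, -0.3, -0.4]
finger_gap: 11.4
grip_force: 78.5
```

>>> apply_moves(deltas=[[0.2, 0, 0.1, 0, 0, 0, 0], [0, 0, 0, 0, 0, 0, 0.4], [0, 0, 0, 0, 0, 0, 0.4], [0, 0, 0, 0, 0, 0, 0.4], [0, 0, -0.6, 0, 0, 0, 0.4], [0, 0, -0.8, 0, 0, 0, 0.4], [-0.5, 0, -0.8, 0, 0, 0, 0.4], [-0.8, 0, -0.3, 0, 0, 0, 0.4]])

```text
time: 34.12
tool_pos: [565.7, -24.6, 223.1]
tcp_rot: [-180.0, 64.2, 10.2]
ft_force: [0.7, -0.3, -0.1]
finger_gap: 33.7
grip_force: 0.0
```

>>> apply_moves(deltas=[[-0.9, 0, -0.4, 0, 0, 0, 0.4], [-0.9, 0, -0.4, 0, 0, 0, 0.4], [0, -1, 0, 0, 1, 0, 0.4], [0, -1, 0, 0, 1, 0, 0.4], [0, -1, 0, 0, 1, 0, 0.4], [0, -1, 0, 0, 1, 0, 0.4], [0, -1, 0, 0, 1, 0, 0.4], [0, -1, 0, 0, 1, 0, 0.4]])

```text
time: 35.12
tool_pos: [531.3, 152.7, 284.2]
tcp_rot: [180.0, 36.4, 10.2]
ft_force: [0.2, -0.8, -0.2]
finger_gap: 33.8
grip_force: 0.0
```

>>> apply_moves(deltas=[[0, -1, 0, 0, 1, 0, 0.4], [0, 0, 0, 0, 1, 0, 0.4], [0, 0, 0, 0, 1, 0, 0.4], [0, 0, 0, 0, 1, 0, 0.4], [0, 0, 0, 0, 1, 0, 0.4], [0, 0, 0, 0, 1, 0, 0.4], [0, 0, 0, 0, 1, 0, 0.4], [0, 0, 0, 0, 1, 0, 0.4]])

```text
time: 36.12
tool_pos: [526.1, 181.1, 284.0]
tcp_rot: [180.0, -0.3, 10.2]
ft_force: [-0.2, 0.4, 0.4]
finger_gap: 34.2
grip_force: 0.0
```

```bash
python3 -c "
from h import *
s=sense();print(s['tool_pos'],s['tcp_rot'],s['time'],s['joint_pos'].round())
a=cv2.resize(snapshot('top')[165:275,80:280,::-1],None,fx=4,fy=4,interpolation=cv2.INTER_CUBIC)[:290]
b=cv2.resize(snapshot('scene')[160:315,220:420,::-1],None,fx=4,fy=4,interpolation=cv2.INTER_CUBIC)[:310]
cv2.imwrite('pics/c11.png',np.vstack([a,b]))"
```

```text
[526.14828469 181.0703697  284.02763839] [179.95416878  -0.26843051  10.20656185] 36.125 [14. -0. 89. -0. 91. 94.]
```

View pics/c11.png

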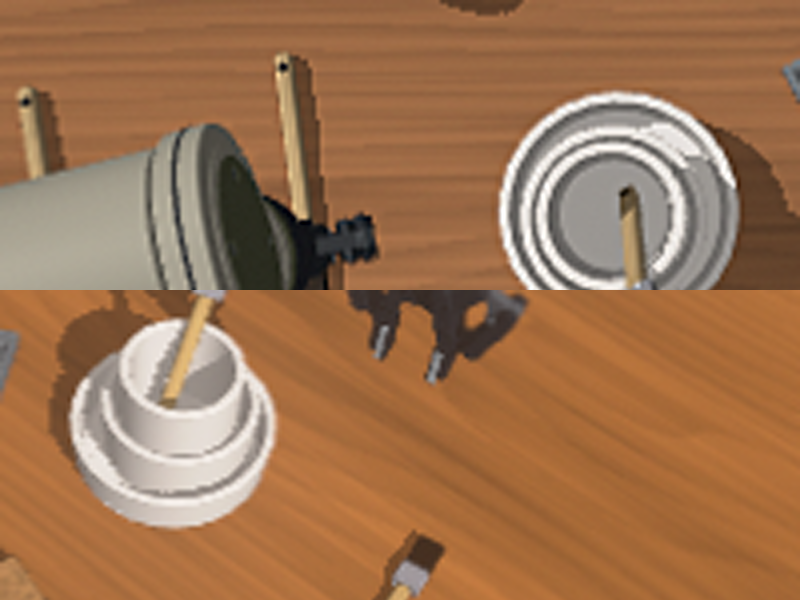

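The first brush stands in the beaker, handle down, leaning on the rim. The second brush is unmoved, but the far-left one was shifted earlier (foot now at 512-px (86.6,187.6)), so I'll remeasure it later. Next brush.

```bash
python3 -c "
from h import *
to(546.9,236.1,60,7.1)"
```

```text
turn [ 0.01 -0.05  0.68] shift [ 0.94 -1.73  7.48] pos [525.5 181.2 284.3] [180.   -0.2  10.2] j [14. -0. 89. -0. 91. 94.]
```

>>> apply_moves(deltas=[[0, 0, 0, 0, -0.05, 0.68, 0.5], [0.47, -0.86, 0.7, 0, 0, 0, 0.5], [0.47, -0.87, 0.8, 0, 0, 0, 0.5], [0, 0, 1, 0, 0, 0, 0.5], [0, 0, 1, 0, 0, 0, 0.5], [0, 0, 1, 0, 0, 0, 0.5], [0, 0, 1, 0, 0, 0, 0.5], [0, 0, 1, 0, 0, 0, 0.5]])

```text
time: 37.22
tool_pos: [547.5, 236.2, 86.8]
tcp_rot: [180.0, 0.3, 7.1]
ft_force: [-1.1, -0.0, -0.6]
finger_gap: 42.7
grip_force: 0.0
```

>>> apply_moves(deltas=[[0, 0, 0.98, 0, 0, 0, 0.5], [0, 0, 0, 0, 0, 0, 0.5]])

```text
time: 37.48
tool_pos: [545.0, 235.4, 55.2]
tcp_rot: [179.9, 0.6, 7.1]
ft_force: [-0.1, -0.0, 0.3]
finger_gap: 43.2
grip_force: 0.0
```

```bash
python3 -c "
from h import *
to(546.9,236.1,16,7.1)"
```

```text
turn [ 0.02  0.13 -0.01] shift [ 0.06 -0.01  1.31] pos [545.  235.4  55.2] [179.9   0.6   7.1] j [ 18.  17.  95.   0.  68. 101.]
```

>>> apply_moves(deltas=[[0.05, 0, 0.7, 0, 0.1, 0, 0.5], [0, 0, 0.5, 0, 0, 0, 0.5], [0, 0, 0.2, 0, 0, 0, 0.5], [0, 0, 0, 0, 0, 0, 0], [0, 0, 0, 0, 0, 0, 0], [0, 0, 0, 0, 0, 0, 0], [0, 0, 0, 0, 0, 0, 0], [0, 0, 0, 0, 0, 0, 0]])

```text
time: 38.48
tool_pos: [549.5, 236.9, 16.6]
tcp_rot: [-180.0, -0.3, 7.0]
ft_force: [-1.2, -0.2, 6.0]
finger_gap: 11.7
grip_force: 80.0
```

>>> apply_moves(deltas=[[0, 0, -0.5, 0, 0, 0, 0], [0, 0, -1, 0, 0, 0, 0], [0, 0, -1, 0, 0, 0, 0], [0, 0, -1, 0, 0, 0, 0], [0, 0, -1, 0, 0, 0, 0], [0, 0, -1, 0, 0, 0, 0], [0, 0, -1, 0, 0, 0, 0], [0, 0, -1, 0, 0, 0, 0]])

```text
time: 39.48
tool_pos: [547.6, 236.5, 242.4]
tcp_rot: [180.0, -0.3, 7.1]
ft_force: [-0.1, -0.3, -1.3]
finger_gap: 11.5
grip_force: 79.2
```

>>> apply_moves(deltas=[[0, 0, -0.6, 0, -1, 0, 0], [0, 0, 0, 0, -1, 0, 0], [0, 0, 0, 0, -1, 0, 0], [0, 0, 0, 0, -1, 0, 0], [0, 0, 0, 0, -1, 0, 0], [0, 0, 0, 0, -1, 0, 0], [0, 0, 0, 0, -1, 0, 0], [0, 0, 0, 0, -1, 0, 0]])

```text
time: 40.48
tool_pos: [547.8, 236.5, 259.5]
tcp_rot: [180.0, 36.5, 7.1]
ft_force: [-0.0, 0.7, -0.3]
finger_gap: 11.5
grip_force: 79.2
```

>>> apply_moves(deltas=[[0, 0, 0, 0, -1, 0, 0], [0, 0, 0, 0, -1, 0, 0], [0, 0, 0, 0, -1, 0, 0], [0, 0, 0, 0, -1, 0, 0], [0, 0, 0, 0, -1, 0, 0], [0, 0, 0, 0, -1, 0, 0], [0, 0, 0, 0, 0, 0, 0]])

```text
time: 41.35
tool_pos: [547.6, 236.4, 255.4]
tcp_rot: [179.9, 64.2, 6.9]
ft_force: [0.2, 0.2, -0.5]
finger_gap: 11.6
grip_force: 79.2
```

```bash
cat >> h.py <<'E'
def foot(x,y,z,gz=9,gx=128):
    "tool-axis shift that brings the held brush's foot to a point, keeping the attitude"
    s=sense();A=R.from_euler('xyz',s['tcp_rot'],degrees=True)
    f=s['tool_pos']+A.apply([gx,0,gz]); ax=A.apply([1,0,0]); d=np.array([x,y,z])-f
    print("foot",f.round(1),"axis",ax.round(2),"tilt",np.degrees(np.arccos(-ax[2])).round(1),"rim off",(-ax[:2]/-ax[2]*92).round(0),"gap",s['finger_gap'].round(1),"j",s['joint_pos'].round())
    for n,v in(("up",[0,0,d[2]]),("side",[d[0],d[1],0]),("down100",[0,0,-100])): print(n,(A.inv().apply(v)/30).round(2))
E
python3 -c "
from h import *
foot(543.7+18,-10.3+24,145)"
```

```text
Traceback (most recent call last):
  File "h.py", line 46, in foot
    print("foot",f.round(1),"axis",ax.round(2),"tilt",np.degrees(np.arccos(-ax[2])).round(1),"rim off",(-ax[:2]/-ax[2]*92).round(0),"gap",s['finger_gap'].round(1),"j",s['joint_pos'].round())
                                                                                                                                          ^^^^^^^^^^^^^^^^^^^^^
AttributeError: 'float' object has no attribute 'round'
```

```bash
sed -i "s/s\['finger_gap'\].round(1)/s['finger_gap']/" h.py; python3 -c "
from h import *
foot(543.7+18,-10.3+24,145)"
```

```text
foot [594.8 242.1 136.3] axis [ 0.43  0.05 -0.9 ] tilt 25.8 rim off [-44.  -5.] gap 11.616529594861403 j [ 14.  70.  17.  16. 156. 108.]
up [-0.26  0.   -0.13]
side [-0.88  7.42  1.83]
down100 [ 3.   -0.    1.45]
```

>>> apply_moves(deltas=[[-0.11, 0.93, 0.23, 0, 0, 0, 0], [-0.11, 0.93, 0.23, 0, 0, 0, 0], [-0.37, 0.93, 0.1, 0, 0, 0, 0], [-0.11, 0.93, 0.23, 0, 0, 0, 0], [-0.11, 0.93, 0.23, 0, 0, 0, 0], [-0.11, 0.93, 0.23, 0, 0, 0, 0], [-0.11, 0.93, 0.23, 0, 0, 0, 0], [0, 0, 0, 0, 0, 0, 0]])

```text
time: 42.35
tool_pos: [518.7, 34.2, 268.6]
tcp_rot: [179.9, 63.7, 6.8]
ft_force: [-0.0, 1.0, -0.9]
finger_gap: 11.1
grip_force: 79.2
```

```bash
python3 -c "
from h import *
foot(543.7+18,-10.3+24,145)"
```

```text
foot [567.   39.9 149.9] axis [ 0.44  0.05 -0.9 ] tilt 26.3 rim off [-45.  -5.] gap 11.130442185618003 j [  1.  52.  45.  -9. 147.  80.]
up [ 0.15 -0.    0.07]
side [-0.12  0.85  0.25]
down100 [ 2.99 -0.    1.48]
```

>>> apply_moves(deltas=[[-0.12, 0.85, 0.25, 0, 0, 0, 0], [0, 0, 0, 0, 0, 0, 0], [0.7, 0, 0.35, 0, 0, 0, 0], [0.7, 0, 0.35, 0, 0, 0, 0], [0.7, 0, 0.35, 0, 0, 0, 0], [0.6, 0, 0.3, 0, 0, 0, 0], [0.5, 0, 0.25, 0, 0, 0, 0], [0.1, 0, 0.05, 0, 0, 0, 0]])

```text
time: 43.35
tool_pos: [512.0, 9.7, 154.5]
tcp_rot: [-180.0, 64.1, 7.1]
ft_force: [1.5, -1.2, 0.1]
finger_gap: 11.8
grip_force: 79.2
```

```bash
python3 -c "
from h import *
foot(543.7+18,-10.3+24,36);print(sense()['ft_force'])"
```

```text
foot [559.5  15.6  35.5] axis [ 0.43  0.05 -0.9 ] tilt 25.9 rim off [-44.  -6.] gap 11.799724899401564 j [ -0.  57.  49. -10. 138.  80.]
up [-0.02 -0.   -0.01]
side [ 0.03  0.07 -0.06]
down100 [3.   0.   1.46]
[ 1.46210219 -1.17004973  0.09774402]
```

>>> apply_moves(deltas=[[0, 0, 0, 0, 0, 0, 0.4], [0, 0, 0, 0, 0, 0, 0.4], [0, 0, 0, 0, 0, 0, 0.4], [0, 0, -0.6, 0, 0, 0, 0.4], [0, 0, -0.8, 0, 0, 0, 0.4], [-0.5, 0, -0.8, 0, 0, 0, 0.4], [-0.8, 0, -0.3, 0, 0, 0, 0.4], [-0.9, 0, -0.4, 0, 0, 0, 0.4]])

```text
time: 44.35
tool_pos: [560.9, 15.7, 255.2]
tcp_rot: [180.0, 64.0, 7.0]
ft_force: [1.1, 0.7, 0.1]
finger_gap: 33.8
grip_force: 0.0
```

>>> apply_moves(deltas=[[-0.9, 0, -0.4, 0, 0, 0, 0.4], [0, -1, 0, 0, 1, 0, 0.4], [0, -1, 0, 0, 1, 0, 0.4], [0, -1, 0, 0, 1, 0, 0.4], [0, -1, 0, 0, 1, 0, 0.4], [0, -1, 0, 0, 1, 0, 0.4], [0, -1, 0, 0, 1, 0, 0.4], [0, -1, 0, 0, 1, 0, 0.4]])

```text
time: 45.35
tool_pos: [533.7, 224.6, 285.3]
tcp_rot: [-180.0, 31.6, 7.1]
ft_force: [-0.2, -0.2, -0.5]
finger_gap: 34.1
grip_force: 0.0
```

>>> apply_moves(deltas=[[0, -1, 0, 0, 1, 0, 0.4], [0, 0, 0, 0, 1, 0, 0.4], [0, 0, 0, 0, 1, 0, 0.4], [0, 0, 0, 0, 1, 0, 0.4], [0, 0, 0, 0, 1, 0, 0.4], [0, 0, 0, 0, 1, 0, 0.4], [0, 0, 0, 0, 1, 0, 0.4]])

```text
time: 46.22
tool_pos: [530.1, 253.3, 285.0]
tcp_rot: [-180.0, -0.5, 7.1]
ft_force: [0.5, -0.5, 0.5]
finger_gap: 34.2
grip_force: 0.0
```

```bash
python3 -c "
from h import *
P=p2w('top',[(86.5,187.4),(95.5,249.0)],7);d=P[1]-P[0];print(P.mean(0),np.linalg.norm(d),np.degrees(np.arctan2(d[1],d[0])))
u=d/np.linalg.norm(d);g=P.mean(0)+28*u
yaw=np.degrees(np.arctan2(d[1],d[0]))+180;to(g[0],g[1],60,yaw)
a=cv2.resize(snapshot('top')[165:275,65:265,::-1],None,fx=4,fy=4,interpolation=cv2.INTER_CUBIC)[30:410]
b=cv2.resize(snapshot('scene')[175:230,220:420,::-1],None,fx=4,fy=4,interpolation=cv2.INTER_CUBIC)
cv2.imwrite('pics/c12.png',np.vstack([a,b]))"
```

```text
[549.58478772 436.43283818   7.        ] 195.68351003681127 -171.04225303522642
turn [ 0.   -0.11 -0.41] shift [ 0.66 -5.93  7.5 ] pos [530.1 253.3 285. ] [-180.    -0.5    7.1] j [ 21.   4.  85.  -0.  91. 104.]
```

View pics/c12.png

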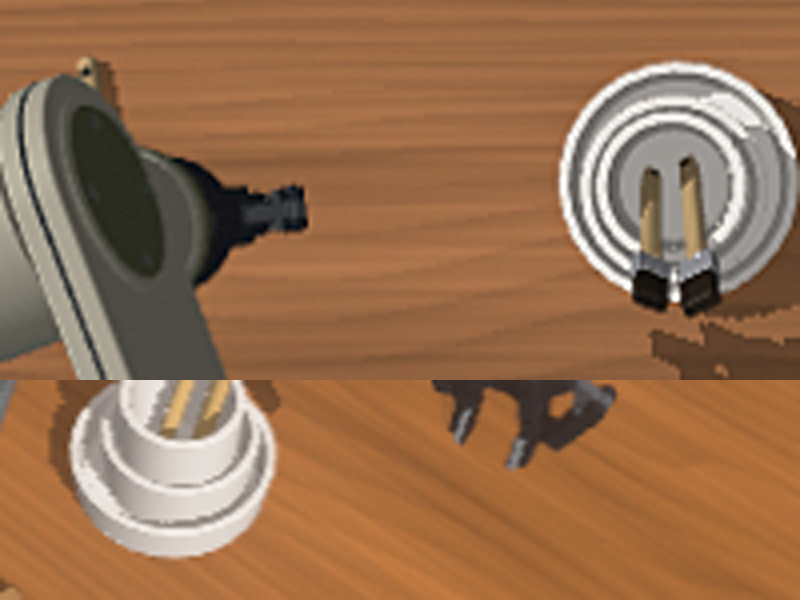

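Both brushes stand in the beaker, tops at (651,285) and (699,290), and the third brush's foot shows at (88,62), unmoved since the knock. I'll fetch it.

>>> apply_moves(deltas=[[0, 0, 0, 0, -0.11, -0.41, 0.5], [0.11, -0.99, 0.5, 0, 0, 0, 0.5], [0.11, -0.99, 0.5, 0, 0, 0, 0.5], [0.11, -0.99, 0.5, 0, 0, 0, 0.5], [0.11, -0.99, 0.5, 0, 0, 0, 0.5], [0.11, -0.99, 0.5, 0, 0, 0, 0.5], [0.11, -0.98, 0.5, 0, 0, 0, 0.5], [0, 0, 0.9, 0, 0, 0, 0.5]])

```text
time: 47.32
tool_pos: [522.5, 434.8, 166.1]
tcp_rot: [-180.0, 0.3, 9.1]
ft_force: [0.1, -0.9, 0.7]
finger_gap: 42.9
grip_force: 0.0
```

>>> apply_moves(deltas=[[0, 0, 0.9, 0, 0, 0, 0.5], [0, 0, 0.9, 0, 0, 0, 0.5], [0, 0, 0.9, 0, 0, 0, 0.5], [0, 0, 0.9, 0, 0, 0, 0.5], [0, 0, 0, 0, 0, 0, 0.5], [0, 0, 0, 0, 0, 0, 0.5]])

```text
time: 48.08
tool_pos: [522.4, 432.6, 58.9]
tcp_rot: [-180.0, 0.3, 8.9]
ft_force: [0.8, 0.0, 0.4]
finger_gap: 42.7
grip_force: 0.0
```

```bash
python3 -c "
from h import *
to(521.9,432.1,15.5,8.96)
im=snapshot('top').astype(int)
for p in [(96,249),(95.5,245),(94,240),(93,236),(86.5,188),(87,192)]: print(p,im[int(p[1]),int(p[0])])
im=snapshot('scene'); P=p2w('top',[(86.5,187.4),(95.5,249.0)],7)
q=w2p('scene',P);print(q)
u=int(q[:,0].min())-25;v=int(q[:,1].min())-15;w=100
crop('scene',u,v,w,75,8,'c13.png',[(P,(0,0,255))])"
```

```text
turn [-0.    0.06 -0.  ] shift [-0.02  0.01  1.45] pos [522.4 432.6  58.9] [-180.     0.3    8.9] j [ 35.  28.  81.   0.  72. 116.]
(96, 249) [61 43 30]
(95.5, 245) [47 39 33]
(94, 240) [30 21 13]
(93, 236) [142 141 146]
(86.5, 188) [182 155 113]
(87, 192) [179 151 108]
[[356.49365843 298.80659751]
 [379.26551243 251.21258203]]
```

>>> apply_moves(deltas=[[0, 0, 0.7, 0, 0, 0, 0.5], [0, 0, 0.5, 0, 0, 0, 0.5], [0, 0, 0.24, 0, 0, 0, 0.5], [0, 0, 0, 0, 0, 0, 0], [0, 0, 0, 0, 0, 0, 0], [0, 0, 0, 0, 0, 0, 0], [0, 0, 0, 0, 0, 0, 0], [0, 0, 0, 0, 0, 0, 0]])

```text
time: 49.22
tool_pos: [521.5, 432.3, 14.8]
tcp_rot: [180.0, 0.3, 8.9]
ft_force: [-0.2, 0.4, -0.5]
finger_gap: 11.7
grip_force: 80.2
```

>>> apply_moves(deltas=[[0, 0, -0.5, 0, 0, 0, 0], [0, 0, -1, 0, 0, 0, 0], [0, 0, -1, 0, 0, 0, 0], [0, 0.9, -1, 0, 0, 0, 0], [0, 0.9, -1, 0, 0, 0, 0], [0, 0.9, -1, 0, 0, 0, 0], [0, 0.9, -1, 0, 0, 0, 0], [0, 0.9, -1, 0, 0, 0, 0]])

```text
time: 50.22
tool_pos: [543.6, 298.3, 242.2]
tcp_rot: [-180.0, 0.2, 8.9]
ft_force: [0.2, -0.3, -0.6]
finger_gap: 11.9
grip_force: 80.2
```

>>> apply_moves(deltas=[[0, 0.9, -0.8, 0, -1, 0, 0], [0, 0.9, 0, 0, -1, 0, 0], [0, 0.9, 0, 0, -1, 0, 0], [0, 0.9, 0, 0, -1, 0, 0], [0, 0.9, 0, 0, -1, 0, 0], [0, 0, 0, 0, -1, 0, 0], [0, 0, 0, 0, -1, 0, 0], [0, 0, 0, 0, -1, 0, 0]])

```text
time: 51.22
tool_pos: [564.9, 165.7, 265.3]
tcp_rot: [180.0, 37.0, 8.9]
ft_force: [0.2, -0.1, -0.2]
finger_gap: 11.7
grip_force: 80.2
```

>>> apply_moves(deltas=[[0, 0, 0, 0, -1, 0, 0], [0, 0, 0, 0, -1, 0, 0], [0, 0, 0, 0, -1, 0, 0], [0, 0, 0, 0, -1, 0, 0], [0, 0, 0, 0, -1, 0, 0], [0, 0, 0, 0, -1, 0, 0], [0, 0, 0, 0, 0, 0, 0]])

```text
time: 52.1
tool_pos: [561.4, 165.1, 260.4]
tcp_rot: [-180.0, 64.5, 8.9]
ft_force: [-0.0, 0.1, -0.6]
finger_gap: 11.2
grip_force: 80.2
```

```bash
python3 -c "
from h import *
foot(543.7+30,-10.3+4,145)"
```

```text
foot [607.9 172.4 141. ] axis [ 0.43  0.07 -0.9 ] tilt 25.5 rim off [-43.  -7.] gap 11.210367215011996 j [ 11.  68.  20.   4. 156.  94.]
up [-0.12 -0.   -0.06]
side [-0.88  5.71  1.85]
down100 [3.01 0.   1.44]
```

>>> apply_moves(deltas=[[-0.27, 0.9, 0.23, 0, 0, 0, 0], [-0.15, 0.9, 0.3, 0, 0, 0, 0], [-0.15, 0.9, 0.3, 0, 0, 0, 0], [-0.15, 0.9, 0.3, 0, 0, 0, 0], [-0.15, 0.9, 0.3, 0, 0, 0, 0], [-0.15, 0.9, 0.3, 0, 0, 0, 0], [0, 0.3, 0, 0, 0, 0, 0], [0, 0, 0, 0, 0, 0, 0]])

```text
time: 53.1
tool_pos: [528.8, -13.1, 269.0]
tcp_rot: [180.0, 64.2, 8.8]
ft_force: [-0.4, -0.0, 0.2]
finger_gap: 11.4
grip_force: 80.2
```

```bash
python3 -c "
from h import *
foot(543.7+30,-10.3+4,145)
s=sense();A=R.from_euler('xyz',s['tcp_rot'],degrees=True)
f=s['tool_pos']+A.apply([[128,0,9],[60,0,9]]);print(w2p('scene',f))
crop('scene',190,90,150,140,4,'c14.png',[(f,(0,0,255))])"
```

```text
foot [575.9  -5.8 149.8] axis [ 0.43  0.07 -0.9 ] tilt 25.8 rim off [-44.  -7.] gap 11.364190030476086 j [ -1.  53.  43. -17. 147.  72.]
up [ 0.15 -0.    0.07]
side [-0.03  0.01  0.07]
down100 [ 3.   -0.    1.45]
[[260.23424016 180.23194033]
 [265.65264796 162.42172736]]
```

>>> apply_moves(deltas=[[-0.07, 0, 0.16, 0, 0, 0, 0], [0.6, 0, 0.29, 0, 0, 0, 0], [0.6, 0, 0.29, 0, 0, 0, 0], [0.6, 0, 0.29, 0, 0, 0, 0], [0.4, 0, 0.19, 0, 0, 0, 0], [0, 0, 0, 0, 0, 0, 0]])

```text
time: 53.9
tool_pos: [522.9, -13.9, 192.5]
tcp_rot: [-179.9, 64.5, 9.0]
ft_force: [0.4, -0.1, -0.3]
finger_gap: 11.6
grip_force: 80.2
```

>>> apply_moves(deltas=[[0.4, 0, 0.19, 0, 0, 0, 0], [0.3, 0, 0.15, 0, 0, 0, 0], [0.3, 0, 0.15, 0, 0, 0, 0], [0.15, 0, 0.07, 0, 0, 0, 0], [0, 0, 0, 0, 0, 0, 0]])

```text
time: 54.52
tool_pos: [523.1, -13.9, 155.4]
tcp_rot: [-180.0, 64.4, 8.9]
ft_force: [0.7, 0.2, -0.6]
finger_gap: 11.3
grip_force: 80.2
```

```bash
python3 -c "
from h import *
foot(543.7+27,-10.3+4,36);print(sense()['ft_force'])"
```

```text
foot [569.8  -6.5  36.1] axis [ 0.43  0.07 -0.9 ] tilt 25.6 rim off [-44.  -7.] gap 11.314637290110424 j [ -1.  59.  46. -14. 138.  75.]
up [0. 0. 0.]
side [ 0.01 -0.   -0.03]
down100 [3.   0.   1.44]
[ 0.6953434   0.19275602 -0.63213613]
```

>>> apply_moves(deltas=[[0, 0, 0, 0, 0, 0, 0.35], [0, 0, 0, 0, 0, 0, 0.35], [0, 0, 0, 0, 0, 0, 0.35], [0, 0, -0.6, 0, 0, 0, 0.35], [0, 0, -0.8, 0, 0, 0, 0.35], [-0.5, 0, -0.8, 0, 0, 0, 0.35], [-0.8, 0, -0.3, 0, 0, 0, 0.35], [-0.9, 0, -0.4, 0, 0, 0, 0.35]])

```text
time: 55.52
tool_pos: [572.0, -6.3, 254.4]
tcp_rot: [-180.0, 64.3, 8.9]
ft_force: [-0.1, 0.7, -0.1]
finger_gap: 29.6
grip_force: 0.0
```

>>> apply_moves(deltas=[[-0.9, 0, -0.4, 0, 0, 0, 0.4], [0, -1, 0, 0, 1, 0, 0.4], [0, -1, 0, 0, 1, 0, 0.4], [0, -1, 0, 0, 1, 0, 0.4], [0, -1, 0, 0, 1, 0, 0.4], [0, -1, 0, 0, 1, 0, 0.4], [0, -1, 0, 0, 1, 0, 0.4], [0, -1, 0, 0, 1, 0, 0.4]])

```text
time: 56.52
tool_pos: [538.3, 201.7, 284.8]
tcp_rot: [-180.0, 31.9, 8.9]
ft_force: [0.5, -0.2, -0.4]
finger_gap: 34.3
grip_force: 0.0
```

>>> apply_moves(deltas=[[0, -1, 0, 0, 1, 0, 0.4], [0, -1, 0, 0, 1, 0, 0.4], [0, -1, 0, 0, 1, 0, 0.4], [0, -1, 0, 0, 0, 0, 0.4], [0, -1, 0, 0, 0, 0, 0.4], [0, 0, 0, 0, 0, 0, 0.4]])

```text
time: 57.28
tool_pos: [514.4, 350.6, 284.3]
tcp_rot: [-180.0, 18.4, 9.1]
ft_force: [0.4, 0.1, 0.5]
finger_gap: 34.1
grip_force: 0.0
```

```bash
python3 -c "
from h import *
b=rim(92,46,547,-13.6,4);t=rim(70,74,542.6,-11.3,6);k=rim(54,122,543.7,-10.3,6);print(b,t,k,sense()['qd'].round(1))
f=lambda n,x,y,w,h:cv2.resize(snapshot(n)[y:y+h,x:x+w,::-1],(400,500),interpolation=cv2.INTER_CUBIC)
cv2.imwrite('pics/c15.png',np.hstack([f('top',185,160,136,170)[:,:],f('scene',190,110,136,170)]))"
```

```text
[546.7 -14. ] [543.3 -11.4] [542.9 -10.4] [-0.7  0.5 -0.1  0.1 -0.1  0.2]
```

View pics/c15.png

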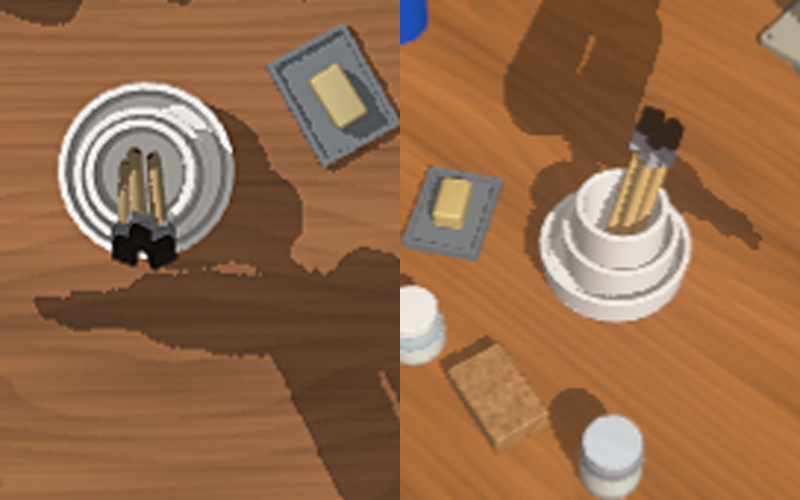

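All three brushes stand in the nested beaker, bristles up (top view (145,245), scene view (650,140)). The soap lies flat in the dish, and the bystanders are in place.

```bash
python3 -c "
from bench import hand_in
print(hand_in())"
```

```text
the job is handed in; nothing more can be done
None
```

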